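# Weigh a basket of clementines at the smoothie counter

## Task

Put every clementine on the counter into the wire basket, leaving the limes where they are, and then swing the basket's handle fully upright to its stop. Hang the basket by its handle on both hooks of the spring scale, lowering it slowly so that the pointer never jumps, let go and wait until the pointer has settled for a couple of seconds. Then gently lift the basket off, set it back in the middle of the black mat and fold the handle fully down again, with the clementines still in the basket and nothing else disturbed.

Things in the scene. Friction and masses are not known exactly. Their poses are not given: they have to be found in the camera images.
- clem1_center (a point): Clementine: orange fruit, a flattened ball 56 mm across and 46 mm high with a small flat underside, 55 to 100 g; the point is its centre, half-way up, z along its stem. Three to five of clem1 to clem5 are present (None if absent).
- clem2_center (a point): Clementine: orange fruit, a flattened ball 56 mm across and 46 mm high with a small flat underside, 55 to 100 g; the point is its centre, half-way up, z along its stem. Three to five of clem1 to clem5 are present (None if absent).
- clem3_center (a point): Clementine: orange fruit, a flattened ball 56 mm across and 46 mm high with a small flat underside, 55 to 100 g; the point is its centre, half-way up, z along its stem. Three to five of clem1 to clem5 are present (None if absent).
- clem4_center (a point): Clementine: orange fruit, a flattened ball 56 mm across and 46 mm high with a small flat underside, 55 to 100 g; the point is its centre, half-way up, z along its stem. Three to five of clem1 to clem5 are present (None if absent).
- clem5_center (a point): Clementine: orange fruit, a flattened ball 56 mm across and 46 mm high with a small flat underside, 55 to 100 g; the point is its centre, half-way up, z along its stem. Three to five of clem1 to clem5 are present (None if absent).
- lime1_center (a point): Lime: green fruit, a slightly flattened ball 48 mm across and 40 mm high, among the clementines; not to be moved; the point is its centre.
- lime2_center (a point): Lime: green fruit, a slightly flattened ball 48 mm across and 40 mm high, among the clementines; not to be moved; the point is its centre.
- basket: Open steel-wire basket, white floor, loose, 0.35 kg empty, outer 200 (x) by 220 (y) by 70 mm high; walls and floor 5 mm. Origin: centre of its underside, z up. Its handle is hinged on a line along the basket's y at x = 0, 66 mm above the underside, with its legs outside the walls at y = +118 and -118 mm. It starts standing on the mat.
- bail (a joint): Handle angle: 0 = folded down on its lower stop, the bar on the basket's +x side, 130 mm out from the hinge line and 35 mm above it; grows as it swings up (bar at elevation 0.262 + value); 1.309 = upright on its upper stop, the bar 135 mm straight above the hinge line. The hinge is stiff (0.15 N m, about 1.1 N at the bar) and stays where it is left.
- bail_grip (a point): Centre of the red grip sleeve in the middle of the handle's top bar: sleeve 14 mm thick, 60 mm long; bar 10 mm thick, 236 mm long, along the basket's y. The point's y runs along the bar; the point turns with the handle. 135 mm from the hinge line; with the handle upright, 201 mm above the basket's underside.
- mat: Black rubber mat, 260 (x) by 280 (y) by 4 mm thick, fixed to the counter; origin at the centre of its underside. The basket starts on it and must end centred on it.
- scale: Spring scale, fixed. Origin: on the counter straight under the hook seats; its +x points from the hooks to the column. Base plate 14 mm thick from x = 120 to 310 mm, y within 120 mm; column x = 170 to 200 mm, y within 35 mm, 257 mm high. A white strip with tick marks and a red pointer is on the column's front and back. The hooks open toward -x; with its low-hanging legs the handle passes in from that side.
- hook_seat (a point): Centre of the handle bar when seated in the two hooks: 270 mm above the counter unloaded, sinks with the load. Hooks of 8 mm wire at y = +50 and -50 mm (scale axes), each a V open upward: bottom 15 mm below this point, free tip 20 mm above it at x = -26 mm, shoulder 20 mm above it at x = +26 mm, then a level arm back to x = +125 mm. The bar enters from above, along the scale's y.
- hook (a joint): Travel of the hooks and pointer, in m: 0 = unloaded, grows downward, up to 0.07; spring 180 N/m with some damping (8 N s/m); about 24 to 42 mm with a loaded basket.
- blades1: Black blender blade unit, 72 mm across, 48 mm tall over the blades; leave alone. Origin: centre of its underside.
- blades2: Second black blender blade unit, as the first; leave alone.
Mind the look-alikes: they are no part of the job. What is shaped like the part that bears clem5_center but purple is not meant.

How it is judged (in metres and radians):
On the way, in this order (a step that is already met when the one before it is completed fails the run):
1. every clementine is in the basket (x of clem1_center in the frame of basket between -0.1 and 0.1 m and y of clem1_center in the frame of basket between -0.11 and 0.11 m and z of clem1_center in the frame of basket between 0 and 0.09 m and x of clem2_center in the frame of basket between -0.1 and 0.1 m and y of clem2_center in the frame of basket between -0.11 and 0.11 m and z of clem2_center in the frame of basket between 0 and 0.09 m and x of clem3_center in the frame of basket between -0.1 and 0.1 m and y of clem3_center in the frame of basket between -0.11 and 0.11 m and z of clem3_center in the frame of basket between 0 and 0.09 m and x of clem4_center in the frame of basket between -0.1 and 0.1 m and y of clem4_center in the frame of basket between -0.11 and 0.11 m and z of clem4_center in the frame of basket between 0 and 0.09 m and x of clem5_center in the frame of basket between -0.1 and 0.1 m and y of clem5_center in the frame of basket between -0.11 and 0.11 m and z of clem5_center in the frame of basket between 0 and 0.09 m), for 0.3 s.
2. the handle is swung upright to its stop (value of joint bail above 1.2 rad), for 0.2 s.
3. the loaded basket hangs on the scale, let go, with the pointer settled for a second (all of step 1 and value of joint hook above 0.018 m and velocity of joint hook between -0.012 and 0.012 m/s and distance between bail_grip and hook_seat below 0.02 m and contact force between the fingers and basket below 0.1 N), for 1 s.
At the end, for the whole second after the job is handed in: All clementines present lie in the basket, the basket stands level and at rest on the mat with its centre within 45 mm of the mat's centre, its handle is folded down (joint below 0.3 rad), the scale is empty (pointer within 4 mm of zero), and the limes are outside the basket (all of step 1 and horizontal distance between each of lime1_center, lime2_center and basket above 0.12 m and horizontal distance between basket and mat below 0.045 m and height (world z) of basket below 0.015 m and angle between basket's own z axis and vertical below 0.1 rad and linear speed of basket below 0.02 m/s and value of joint bail below 0.3 rad and value of joint hook below 0.004 m); the robot touches nothing.
It fails at once if the pointer jumps: the hooks move faster than 0.22 m/s, down or up (load dropped on or jerked off) (velocity of joint hook above 0.22 m/s or velocity of joint hook below -0.22 m/s).
It fails at once if the basket is tipped by more than 40 degrees (angle between basket's own z axis and vertical above 0.7 rad).
It fails at once if a lime is moved by more than 60 mm (distance of any of lime1_center, lime2_center from where it was at the start of the episode above 0.06 m).
It fails at once if a blender blade unit is knocked more than 50 mm aside (distance of any of blades1, blades2 from where it was at the start of the episode above 0.05 m).
Of clem1, clem2, clem3, clem4, clem5 only 3 to 5 are there at a start; the rules pass over those that are not, and their reading is None.
At some moment in a run one of clem1, clem2, clem3, clem4, clem5 may be knocked a few centimetres aside while the robot is not near it.
It also fails if it takes over 210 s, if anything falls off the work surface, if the arm or the gripper's body presses on something with over 40 N, if the wrist force passes 120 N, or if a joint passes its speed limit or range.

## Robot

A 6-joint arm with a two-finger parallel gripper is mounted at the origin on the work surface. World frame = base frame: x ahead of the robot, y to its left, z up, the work surface at z = 0. Lengths are in mm, angles in rad, forces in N, time in s.
With the tool pointing down it reaches from about 400 to 925 mm from the base axis. Payload 12.5 kg.
Tool frame: the origin (TCP) lies midway between the tips of the shut fingers; the grasp point (between the pads) lies env.grasp_offset behind it (env.grasp_offset is the distance from the TCP to the grasp point, in mm); x points along the fingers, y is the direction in which the jaws open and shut, and the axes are right-handed (so a half turn about x gives the same grasp; the last joint's range is limited). The gripper opens to 95 mm and grips with 3 to 60 N. Pads are 20 mm wide; open, the fingers measure 119 mm over their backs; the gripper's body (75 mm by 180 mm) begins 59 mm behind the grasp point.
Start: joints at [-1.414, 0.491, 1.559, -0, 1.092, -0.106], TCP at [162.389, -603.556, 190.161] pointing down, gripper open.
Joint ranges: [-3.1, 3.1], [-0.84, 2.19], [0.05, 2.79], [-1.13, 4.28], [0.06, 2.93], [-2.69, 2.69]. Speed limits (rad/s): [2.22, 2.22, 2.79, 3.14, 3.14, 3.14].

## Interface

Orientations are given as [roll, pitch, yaw] about the fixed x, y, z axes, in that order (R = Rz(yaw) Ry(pitch) Rx(roll)).
In Python, from cell import env gives the robot as it stands.
- The arm moves only by the tool apply_moves, never from a script. Its arguments are lists of equal length, an entry for each row: "offset": the shift along the world's x, y, z in units of 25 mm (1.0 is 25 mm), a list of three; "yaw": the turn about the world's z in units of 6 degrees (1.0 is 6 degrees); "jaw": the closure, from -1 (fully open) to 1 (shut), so that 0 is half open. A call has 1 to 20 rows; each row is the pose to reach, as a shift and turn from the pose measured when the call began; what a row does not reach only later rows make up. A row lasts 1/8 s, in which the tool goes at most 62.5 mm and 10.7 degrees, less where a joint would pass 70% of its speed; a pose out of reach is approached as far as the arm can. A call with a gripper value outside its range is refused whole. The fingers move at their own pace and stop on an object; the grip force is fixed at half the most. Time passes only in rows, so rows that repeat a pose let the fingers close. It gives the time, the measured TCP pose, the force and the opening at its end, in the units of the state.
- env.state(): the state, without advancing time (a new reading comes with each control period).
- env.read_camera(name): name is "side" or "top"; returns a dict with "frame" (384x512x3 uint8, red, green, blue), "fx", "fy", "cx", "cy" (pixels), "xyz" and "rotation" of the camera in the world. Camera axes: x right, y down, z forward; pixel columns grow to the right and rows downward; lengths in mm; the calibration is good to about 2 mm. A picture is of the moment at which its call begins. There is no depth.
- env.job_done(): hands the job in, once; it reports no verdict.
The state is a dict: "t": time; "joints": joint angles; "qvel": joint speeds; "tau": joint torques, N m; "eef_pos": TCP position; "tcp_rot": TCP orientation; "ft_force": force on the tool from outside, world axes, zero at the start; "moment": the same for the moment, N m; "opening": opening from 0.0 (shut) to 1.0 (fully open).
Only numpy, scipy, OpenCV 4.12 (cv2) and the standard library are available. Lean on these libraries where they do the work, as an engineer would, in place of code of your own. Each camera call takes 0.05 s, during which the arm holds its last target.

## Working session

There is one attempt and no reset: what is moved stays moved. The work goes in short steps, Python scripts to look and compute and a tool call to move; the robot and the scene stay as the last step left them, time stands still between calls to the robot, and variables do not carry over. Pictures are saved under pics/ and viewed, and the job is handed in when it is done.

Besides the shell and the picture viewer there is one more tool, called as name([rows], argument=value, ...), one row to a line, values as JSON. apply_moves: Moves the arm, as the interface text tells. Its arguments: {"type":"object","properties":{"offset":{"type":"array"},"yaw":{"type":"array"},"jaw":{"type":"array"}},"required":["offset","yaw","jaw"]}

```bash
ls; mkdir -p pics
cat > h.py <<'E'
import numpy as np, cv2
from cell import env
def snap(n,tag):
    c=env.read_camera(n); cv2.imwrite(f'pics/{tag}_{n}.png',c['frame'][:,:,::-1]); return c
def ray(c,u,v):
    R=np.array(c['rotation'])
    if R.shape!=(3,3):
        from scipy.spatial.transform import Rotation
        R=Rotation.from_euler('xyz',R).as_matrix()
    d=R@np.array([(u-c['cx'])/c['fx'],(v-c['cy'])/c['fy'],1.]); return np.array(c['xyz'],float),d
def plane(c,u,v,z):
    o,d=ray(c,u,v); return o+d*(z-o[2])/d[2]
def proj(c,p):
    R=np.array(c['rotation'])
    if R.shape!=(3,3):
        from scipy.spatial.transform import Rotation
        R=Rotation.from_euler('xyz',R).as_matrix()
    q=R.T@(np.array(p,float)-np.array(c['xyz'],float)); return q[0]/q[2]*c['fx']+c['cx'],q[1]/q[2]*c['fy']+c['cy']
def tri(c1,a,c2,b):
    o1,d1=ray(c1,*a);o2,d2=ray(c2,*b)
    A=np.array([d1,-d2]).T; s=np.linalg.lstsq(A,o2-o1,rcond=None)[0]
    p,q=o1+s[0]*d1,o2+s[1]*d2; return (p+q)/2,np.linalg.norm(p-q)
E
python3 - <<'E'
from h import *
for n in('top','side'):
    c=snap(n,'a0'); print({k:c[k] for k in c if k!='frame'})
print(env.state(),env.grasp_offset)
E
```

```text
pics
{'fx': 413.1485723055544, 'fy': 413.1485723055544, 'cx': 249.17439902227514, 'cy': 188.54815776069597, 'xyz': array([ 418.89700898,  -48.50714531, 1272.01347624]), 'rotation': array([-3.07286116,  0.0137884 , -1.58267563])}
{'fx': 367.72605883702954, 'fy': 367.72605883702954, 'cx': 250.15204346848634, 'cy': 197.51150323754746, 'xyz': array([ 473.9267657 ,  812.82722654, 1009.26292447]), 'rotation': array([-2.34889828,  0.02052425, -3.11732462])}
{'t': 0.1, 'joints': array([-1.41362385e+00,  4.91469279e-01,  1.55940349e+00, -1.87779663e-05,
        1.09171306e+00, -1.05625028e-01]), 'qvel': array([ 7.68201581e-04, -4.39280912e-04, -7.19528410e-04, -9.12468285e-05,
       -1.04101645e-03, -9.00950407e-04]), 'tau': array([ 4.20604774e-03, -6.13623905e+01, -2.58606237e+01,  6.94148568e-02,
        4.69904998e-02, -4.00159718e-05]), 'eef_pos': array([ 162.32692026, -603.29203349,  189.63368098]), 'tcp_rot': array([-1.65965318,  1.56980301,  1.74474564]), 'ft_force': array([ 0.00873263, -0.52410896,  0.15514864]), 'moment': array([ 0.00187759, -0.0275763 , -0.00230218]), 'opening': 1.0041925383896428} 18.8
```

View pics/a0_top.png

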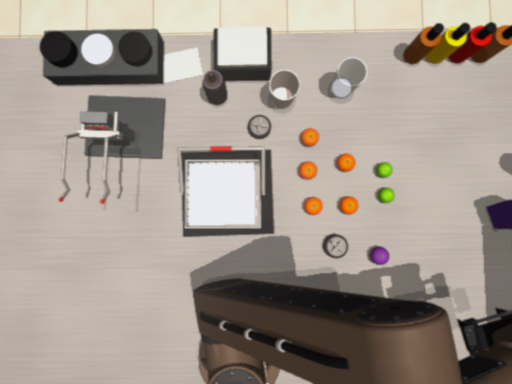

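View pics/a0_side.png

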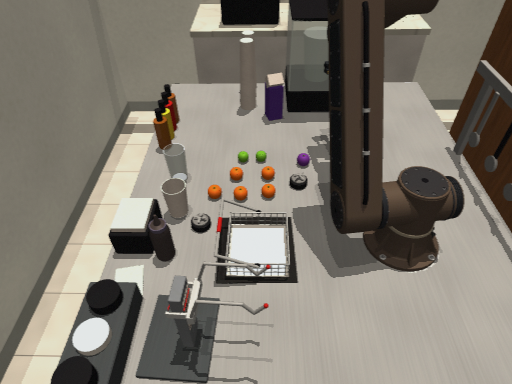

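```bash
cat > loc.py <<'E'
from h import *
def blobs(c,lo,hi,amin=15):
    m=cv2.inRange(cv2.cvtColor(c['frame'],cv2.COLOR_RGB2HSV),lo,hi)
    n,l,s,ce=cv2.connectedComponentsWithStats(m)
    return [(ce[i].round(1),s[i][4],s[i][:4]) for i in range(1,n) if s[i][4]>=amin]
R={'orange':((6,170,120),(20,255,255)),'green':((35,120,60),(70,255,255)),'red1':((0,150,90),(5,255,255)),'red2':((174,150,90),(180,255,255))}
E
python3 - <<'E'
from loc import *
for n in('top','side'):
    c=env.read_camera(n)
    for k,(lo,hi) in R.items():
        for ce,a,b in blobs(c,lo,hi,4):
            print(n,k,ce,a,b[2:], plane(c,*ce,{'orange':23,'green':20}.get(k,105)).round(0)[:2])
    if n=='top':
        # dark mat around basket
        for p in [(182,149),(270,150),(273,233),(184,236)]: print('mat',plane(c,*p,4).round(0))
c=env.read_camera('top')
im=cv2.resize(c['frame'][130:245,170:285,::-1],None,fx=5,fy=5,interpolation=cv2.INTER_CUBIC);cv2.imwrite('pics/b_bask.png',im)
im=cv2.resize(c['frame'][85:215,40:175,::-1],None,fx=4.4,fy=4.4,interpolation=cv2.INTER_CUBIC);cv2.imwrite('pics/b_scale.png',im)
c=env.read_camera('side')
im=cv2.resize(c['frame'][190:384,130:310,::-1],None,fx=3,fy=3,interpolation=cv2.INTER_CUBIC);cv2.imwrite('pics/b_side.png',im)
E
```

```text
top orange [429.1  38.2] 201 [22 20] [ 964. -594.]
top orange [502.3  36.2] 164 [16 19] [ 966. -818.]
top orange [309.5 136.8] 218 [17 17] [ 661. -218.]
top orange [345.6 162.2] 230 [18 17] [ 581. -326.]
top orange [307.7 170. ] 224 [17 17] [ 559. -211.]
top orange [348.4 204.9] 235 [18 17] [ 452. -331.]
top orange [313.  205.5] 225 [17 16] [ 451. -224.]
top green [383.6 169.4] 180 [16 14] [ 558. -441.]
top green [385.9 194.8] 185 [16 15] [ 481. -445.]
top red1 [479.2  37.4] 249 [23 21] [ 928. -702.]
top red1 [ 94.9 127.1] 21 [18  2] [682. 408.]
top red1 [220.5 148.5] 80 [20  4] [615.  47.]
top red1 [ 60.3 199.1] 9 [4 3] [476. 504.]
top red1 [102. 201.] 9 [3 3] [469. 385.]
mat [632. 175.   4.]
mat [625. -98.   4.]
mat [ 370. -103.    4.]
mat [363. 169.   4.]
side orange [171.1  96. ] 16 [6 6] [ 961. -960.]
side orange [160.2 120.5] 45 [13  8] [ 972. -723.]
side orange [235.8 172. ] 100 [13 11] [ 581. -337.]
side orange [267.8 171.4] 101 [12 11] [ 450. -341.]
side orange [214.  190.2] 119 [13 11] [ 661. -228.]
side orange [268.1 189.2] 115 [13 11] [ 449. -234.]
side orange [240.  191.6] 119 [13 12] [ 559. -220.]
side green [242.6 156.3] 87 [10 11] [ 557. -444.]
side green [260.5 155.8] 90 [10 11] [ 480. -448.]
side red1 [168.8 103.3] 28 [8 7] [ 919. -744.]
side red1 [219.2 224.3] 59 [ 6 15] [613.  21.]
side red1 [267.5 266.5] 12 [4 4] [457. 185.]
side red1 [187.3 293.8] 10 [3 8] [680. 278.]
side red1 [185.1 302.7] 14 [3 8] [682. 305.]
side red1 [265.5 305.1] 15 [4 5] [463. 309.]
side red1 [168.3 306.8] 6 [2 5] [726. 318.]
side red1 [183.7 308.9] 7 [3 3] [683. 323.]
```

View pics/b_bask.png

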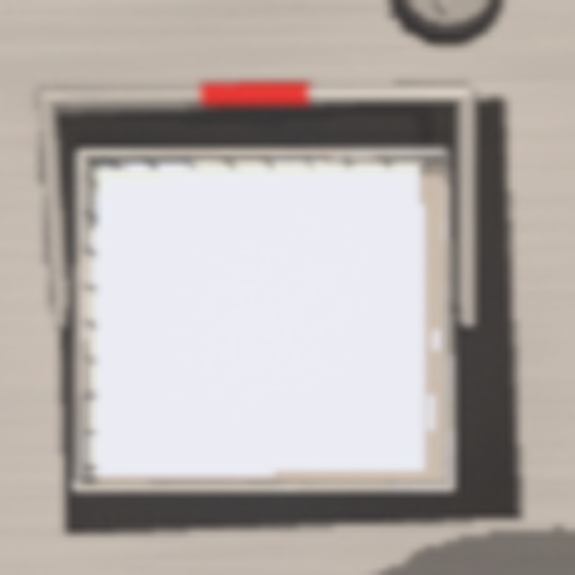

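View pics/b_scale.png

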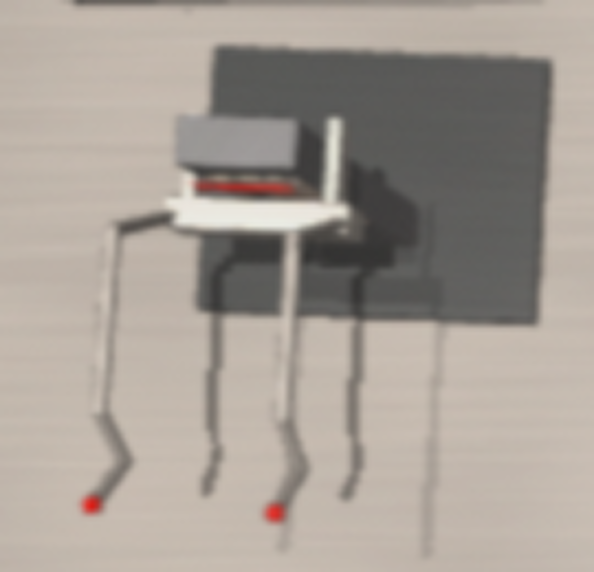

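View pics/b_side.png

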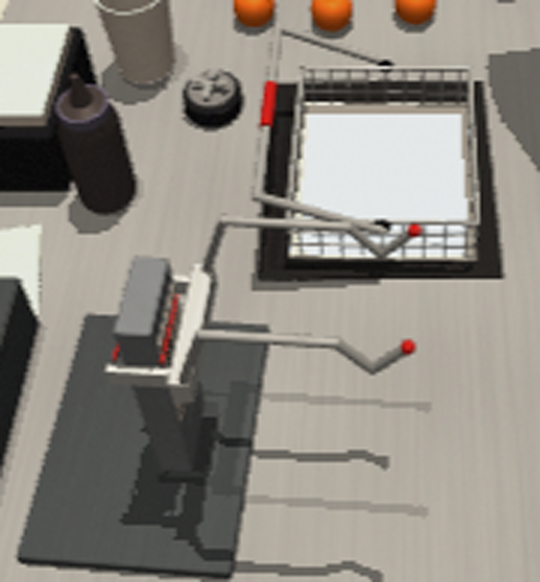

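```bash
cat > m.py <<'E'
from loc import *
t=env.read_camera('top');s=env.read_camera('side')
P=[('tipL',(60.3,199.1),(265.5,305.1)),('tipR',(102,201),(267.5,266.5)),
('c1',(309.5,136.8),(214,190.2)),('c2',(345.6,162.2),(235.8,172)),('c3',(307.7,170),(240,191.6)),('c4',(348.4,204.9),(267.8,171.4)),('c5',(313,205.5),(268.1,189.2)),
('l1',(383.6,169.4),(242.6,156.3)),('l2',(385.9,194.8),(260.5,155.8)),('grip',(220.5,148.5),(219.2,224.3))]
for n,a,b in P:
    p,e=tri(t,a,s,b); print(n,p.round(1),round(e,1))
# basket rim corners, z=70 above mat(4)
for q in [(88,150),(452,150),(455,490),(80,490)]:
    print('rim',plane(t,170+q[0]/5,130+q[1]/5,74).round(0))
for q in [(45,92),(470,90)]: print('bar end',plane(t,170+q[0]/5,130+q[1]/5,105).round(0))
for q in [(55,95),(505,95),(520,517),(65,532)]: print('mat',plane(t,170+q[0]/5,130+q[1]/5,4).round(0))
for q in [(88,65),(213,48),(552,60),(200,310),(538,325)]: print('base',plane(t,40+q[0]/4.4,85+q[1]/4.4,14).round(0))
print(plane(t,260,126,40),plane(t,336,246,40))
E
python3 m.py
```

```text
tipL [466.2 414.6 294.3] 1.4
tipR [460.8 315.2 293.1] 0.9
c1 [ 659.  -216.8   33.2] 0.0
c2 [ 579.9 -323.3   34.5] 0.0
c3 [ 558.  -209.2   33.3] 0.2
c4 [ 450.7 -328.2   33.7] 1.8
c5 [ 450.4 -222.6   33.6] 1.4
l1 [ 557.5 -439.6   23.8] 0.7
l2 [ 480.5 -444.2   22.8] 0.9
grip [609.6  44.8 132.5] 1.6
rim [588. 146.  74.]
rim [585. -67.  74.]
rim [387. -66.  74.]
rim [389. 151.  74.]
bar end [617. 166. 105.]
bar end [615. -77. 105.]
mat [632. 178.   4.]
mat [ 628. -101.    4.]
mat [ 368. -106.    4.]
mat [362. 172.   4.]
base [791. 554.  14.]
base [802. 466.  14.]
base [789. 225.  14.]
base [615. 472.  14.]
base [601. 234.  14.]
[692.80542468 -67.46718366  40.        ] [ 330.60704019 -286.86461939   40.        ]
```

```bash
cat > st.py <<'E'
from h import *
from scipy.spatial.transform import Rotation as Ro
s=env.state();R=Ro.from_euler('xyz',s['tcp_rot']).as_matrix()
print('t',round(s['t'],2),'tcp',s['eef_pos'].round(1),'x',R[:,0].round(3),'jaw ang deg',np.degrees(np.arctan2(R[1,1],R[0,1])).round(2),'open',round(s['opening'],3),'F',s['ft_force'].round(2),'j',s['joints'].round(2))
E
python3 st.py
```

```text
t 0.4 tcp [ 162.4 -603.5  190.1] x [-0.  0. -1.] jaw ang deg -74.94 open 0.997 F [-0.56 -0.38 -0.42] j [-1.41  0.49  1.56 -0.    1.09 -0.11]
```

apply_moves([
  [6,8,0],
  [11.52,15.24,0],
  [11.52,15.24,0],
  [11.52,15.24,0],
  [11.52,15.24,0],
  [11.52,15.24,0],
  [11.52,15.24,0],
  [11.52,15.24,0],
  [11.52,15.24,0],
  [11.52,15.24,-3.6],
  [11.52,15.24,-3.6],
  [11.52,15.24,-3.6],
  [11.52,15.24,-3.6],
], yaw=[-2.51,-2.51,-2.51,-2.51,-2.51,-2.51,-2.51,-2.51,-2.51,-2.51,-2.51,-2.51,-2.51], jaw=[-1,-1,-1,-1,-1,-1,-1,-1,-1,-1,-1,-1,-1])

```text
t: 2.02
eef_pos: [450.7, -223.3, 101.1]
tcp_rot: [2.598, 1.569, -0.544]
ft_force: [0.0, 0.5, -0.3]
opening: 1.0
```

```bash
python3 st.py
python3 - <<'E'
from loc import *
for n in('top','side'):
    c=snap(n,'c1')
    print(n,[(b[0],b[1]) for b in blobs(c,*R['orange'],15)])
E
```

```text
t 2.02 tcp [ 450.7 -223.3  101.1] x [ 0.001 -0.001 -1.   ] jaw ang deg -90.04 open 1.0 F [ 0.02  0.51 -0.29] j [-0.59  0.44  1.95  0.    0.75  0.98]
top [(array([429.1,  38.3]), np.int32(203)), (array([502.3,  36.3]), np.int32(167)), (array([309.4, 136.8]), np.int32(218)), (array([345.6, 162.2]), np.int32(230)), (array([307.9, 170.2]), np.int32(232))]
side [(array([171. ,  95.9]), np.int32(21)), (array([160.3, 120.5]), np.int32(50)), (array([235.8, 172.5]), np.int32(109)), (array([263.4, 171.9]), np.int32(25)), (array([214. , 190.5]), np.int32(128)), (array([268.2, 189.6]), np.int32(117)), (array([240. , 192.1]), np.int32(128))]
```

View pics/c1_side.png

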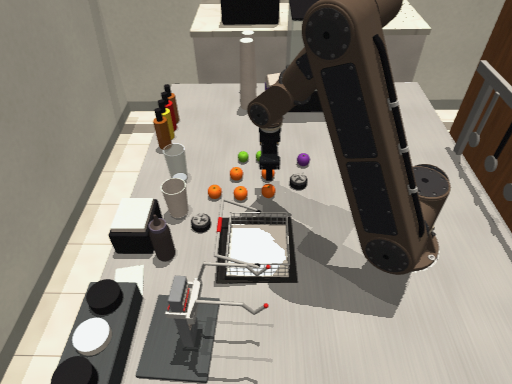

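apply_moves([
  [0,0,-2],
  [0,0,-3.8],
  [0,0,-3.8],
  [0,0,-3.8],
  [0,0,-3.8],
  [0,0,-3.8],
  [0,0,-3.8],
  [0,0,-3.8],
  [0,0,-3.8],
  [0,0,-2],
  [0,0,1],
  [0,0,2],
  [0,0,2],
], yaw=[0,0,0,0,0,0,0,0,0,0,0,0,0], jaw=[-1,-1,-1,-1,1,1,1,1,1,1,1,1,1])

```text
t: 3.75
eef_pos: [451.7, -223.7, 153.8]
tcp_rot: [2.565, 1.564, -0.577]
ft_force: [0.3, -0.3, -1.2]
opening: 0.537
```

```bash
python3 st.py
```

```text
t 3.75 tcp [ 451.7 -223.7  153.8] x [ 0.006 -0.004 -1.   ] jaw ang deg -90.02 open 0.537 F [ 0.3  -0.3  -1.23] j [-0.59  0.36  1.9   0.    0.87  0.98]
```

apply_moves([
  [-0.2,3,0],
  [-0.39,6,0],
  [-0.39,8.79,0],
  [-0.39,8.79,0],
  [-0.39,8.79,-1.5],
  [-0.39,8.79,-3],
  [-0.39,8.79,-4.5],
  [-0.39,8.79,-5.2],
  [-0.39,8.79,-5.2],
  [-0.39,8.79,-5.2],
  [-0.39,8.79,-5.2],
  [-0.39,8.79,-5.2],
  [-0.39,8.79,-5.2],
  [-0.39,8.79,-3],
  [-0.39,8.79,-1],
  [-0.39,8.79,0],
  [-0.39,8.79,0],
], yaw=[0,0,0,0,0,0,0,0,0,0,0,0,0,0,0,0,0], jaw=[1,1,1,1,1,1,1,1,1,-0.6,-0.6,-0.6,-0.6,-0.6,-0.6,-0.6,-0.6])

```text
t: 5.88
eef_pos: [442.7, -4.0, 155.4]
tcp_rot: [2.715, 1.56, -0.427]
ft_force: [-0.1, 1.3, -0.6]
opening: 0.8
```

```bash
python3 st.py
python3 - <<'E'
from loc import *
for n in('top','side'):
    c=snap(n,'c2')
    print(n,[(b[0],b[1]) for b in blobs(c,*R['orange'],15)])
E
```

```text
t 5.88 tcp [442.7  -4.  155.4] x [ 0.01  -0.005 -1.   ] jaw ang deg -90.02 open 0.8 F [-0.06  1.29 -0.57] j [-0.16  0.28  2.03 -0.    0.82  1.42]
top [(array([429. ,  38.2]), np.int32(195)), (array([502.3,  36.2]), np.int32(164)), (array([309.5, 136.8]), np.int32(219)), (array([345.6, 162.2]), np.int32(230)), (array([307.7, 170. ]), np.int32(225)), (array([348.4, 204.9]), np.int32(235))]
side [(array([171.,  96.]), np.int32(19)), (array([160.3, 120.5]), np.int32(48)), (array([235.8, 172.3]), np.int32(105)), (array([214. , 190.3]), np.int32(121)), (array([240.1, 191.9]), np.int32(123)), (array([271.5, 232.3]), np.int32(141))]
```

View pics/c2_side.png

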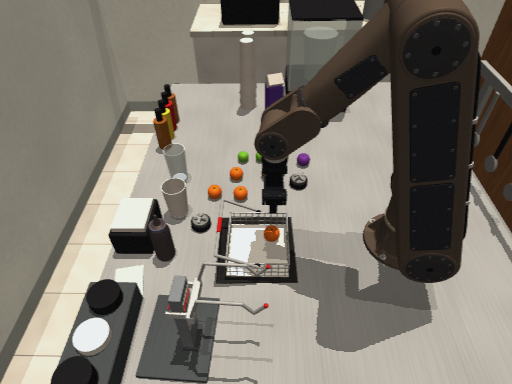

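apply_moves([
  [0.1,-3,0],
  [0.3,-6,0],
  [0.32,-9,0],
  [0.32,-12.97,0],
  [0.32,-12.97,0],
  [0.32,-12.97,0],
  [0.32,-12.97,0],
  [0.32,-12.97,-2],
  [0.32,-12.97,-4],
  [0.32,-12.97,-5.96],
  [0.32,-12.97,-5.96],
  [0.32,-12.97,-5.96],
  [0.32,-12.97,-5.96],
  [0.32,-12.97,-5.96],
  [0.32,-12.97,-5.96],
  [0.32,-12.97,-4],
  [0.32,-12.97,-2],
  [0.32,-12.97,0],
  [0.32,-12.97,0],
], yaw=[0,0,0,0,0,0,0,0,0,0,0,0,0,0,0,0,0,0,0], jaw=[-1,-1,-1,-1,-1,-1,-1,-1,-1,-1,-1,1,1,1,1,1,1,1,1])

```text
t: 8.35
eef_pos: [450.7, -329.2, 157.1]
tcp_rot: [2.471, 1.557, -0.671]
ft_force: [-0.1, -0.3, -1.0]
opening: 0.216
```

```bash
python3 st.py
python3 - <<'E'
from loc import *
for n in('top','side'):
    c=snap(n,'c3')
    print(n,[(b[0],b[1], plane(c,*b[0],40).round(0)[:2]) for b in blobs(c,*R['orange'],15)])
E
```

```text
t 8.35 tcp [ 450.7 -329.2  157.1] x [ 0.011 -0.009 -1.   ] jaw ang deg -90.03 open 0.216 F [-0.11 -0.3  -0.99] j [-0.75  0.43  1.77  0.    0.93  0.82]
top [(array([429.1,  38.3]), np.int32(203), array([ 956., -586.])), (array([502.3,  36.3]), np.int32(167), array([ 958., -808.])), (array([309.4, 136.8]), np.int32(218), array([ 658., -216.])), (array([345.6, 162.2]), np.int32(230), array([ 579., -322.])), (array([307.6, 170. ]), np.int32(222), array([ 557., -208.])), (array([238.8, 209.4]), np.int32(196), array([442.,  -1.]))]
side [(array([171.,  96.]), np.int32(19), array([ 953., -930.])), (array([160.3, 120.5]), np.int32(50), array([ 963., -697.])), (array([235.7, 172.4]), np.int32(107), array([ 580., -314.])), (array([267.9, 172.1]), np.int32(102), array([ 450., -316.])), (array([214.1, 190.5]), np.int32(127), array([ 657., -208.])), (array([239.9, 192. ]), np.int32(124), array([ 558., -200.])), (array([271.4, 232.5]), np.int32(168), array([441.,   0.]))]
```

apply_moves([
  [0,0,0],
  [0,0,0],
  [0,0,0],
  [0,0.04,0],
  [0,0.04,-1],
  [0,0.04,-2],
  [0,0.04,-4],
  [0,0.04,-6.05],
  [0,0.04,-6.05],
  [0,0.04,-6.05],
  [0,0.04,-6.05],
  [0,0.04,-6.05],
  [0,0.04,-6.05],
  [0,0.04,-6.05],
  [0,0.04,-6.05],
  [0,0.04,-6.05],
  [0,0.04,-6.05],
  [0,0.04,-4],
  [0,0.04,-2],
  [0,0.04,0],
], yaw=[0,0,0,0,0,0,0,0,0,0,0,0,0,0,0,0,0,0,0,0], jaw=[-0.7,-0.7,-0.7,-0.7,-0.7,-0.7,-0.7,-0.7,-0.7,-0.7,1,1,1,1,1,1,1,1,1,1])

```text
t: 10.95
eef_pos: [449.1, -326.7, 154.9]
tcp_rot: [2.558, 1.564, -0.584]
ft_force: [0.4, -0.1, -1.0]
opening: 0.554
```

```bash
python3 st.py
```

```text
t 10.95 tcp [ 449.1 -326.7  154.9] x [ 0.006 -0.004 -1.   ] jaw ang deg -90.03 open 0.554 F [ 0.38 -0.14 -1.05] j [-0.75  0.43  1.78  0.    0.93  0.82]
```

apply_moves([
  [-0.1,3,0],
  [-0.2,6,0],
  [-0.28,9,0],
  [-0.28,12,0],
  [-0.28,14.5,0],
  [-0.28,16.6,0],
  [-0.28,16.6,0],
  [-0.28,16.6,-1.5],
  [-0.28,16.6,-3],
  [-0.28,16.6,-4.5],
  [-0.28,16.6,-5.2],
  [-0.28,16.6,-5.2],
  [-0.28,16.6,-5.2],
  [-0.28,16.6,-5.2],
  [-0.28,16.6,-5.2],
  [-0.28,16.6,-5.2],
  [-0.28,16.6,-3],
  [-0.28,16.6,-1],
  [-0.28,16.6,0],
  [-0.28,16.6,0],
], yaw=[0,0,0,0,0,0,0,0,0,0,0,0,0,0,0,0,0,0,0,0], jaw=[1,1,1,1,1,1,1,1,1,1,1,1,-0.6,-0.6,-0.6,-0.6,-0.6,-0.6,-0.6,-0.6])

```text
t: 13.45
eef_pos: [442.8, 88.3, 156.4]
tcp_rot: [2.783, 1.561, -0.359]
ft_force: [-0.2, 0.4, -0.8]
opening: 0.801
```

```bash
python3 st.py
cat > o.py <<'E'
import sys
from loc import *
for n in('top','side'):
    c=snap(n,sys.argv[1])
    for b in blobs(c,*R['orange'],15):
        if b[0][1]>100 and b[0][0]>200: print(n,b[0],b[1], plane(c,*b[0],33).round(0)[:2])
E
python3 o.py c4
```

```text
t 13.45 tcp [442.8  88.3 156.4] x [ 0.009 -0.004 -1.   ] jaw ang deg -90.03 open 0.801 F [-0.22  0.4  -0.77] j [ 0.05  0.29  2.01 -0.01  0.83  1.63]
top [309.5 136.8] 219 [ 659. -217.]
top [345.6 162.2] 230 [ 580. -324.]
top [307.7 170. ] 225 [ 558. -209.]
top [239.7 209.5] 179 [442.  -3.]
side [235.8 172.3] 105 [ 580. -323.]
side [214.  190.3] 121 [ 659. -216.]
side [240.1 191.8] 124 [ 557. -208.]
side [269.5 234.3] 68 [447.   2.]
side [271.4 254.2] 167 [442.  86.]
```

apply_moves([
  [0.5,-3,0.6],
  [1.5,-6,0.6],
  [2.5,-9,0.6],
  [4,-12,0.3],
  [5.48,-14.5,0],
  [5.48,-16.46,0],
  [5.48,-16.46,0],
  [5.48,-16.46,0],
  [5.48,-16.46,-2],
  [5.48,-16.46,-4],
  [5.48,-16.46,-6],
  [5.48,-16.46,-6],
  [5.48,-16.46,-6],
  [5.48,-16.46,-6],
  [5.48,-16.46,-6],
  [5.48,-16.46,-6],
  [5.48,-16.46,-6],
  [5.48,-16.46,-6],
  [5.48,-16.46,-6],
  [5.48,-16.46,-6],
], yaw=[0,0,0,0,0,0,0,0,0,0,0,0,0,0,0,0,0,0,0,0], jaw=[-0.6,-0.6,-0.6,-0.6,-0.6,-0.6,-0.6,-0.6,-0.6,-0.6,-0.6,-0.6,-0.6,1,1,1,1,1,1,1])

```text
t: 16.05
eef_pos: [579.2, -323.7, 5.5]
tcp_rot: [2.508, 1.563, -0.634]
ft_force: [-0.4, -0.8, 6.4]
opening: 0.55
```

```bash
python3 st.py
```

```text
t 16.05 tcp [ 579.2 -323.7    5.5] x [ 0.007 -0.005 -1.   ] jaw ang deg -90.04 open 0.55 F [-0.4 -0.8  6.4] j [-0.61  0.75  1.61 -0.    0.77  0.96]
```

apply_moves([
  [0,0,2],
  [0,0,4],
  [0,1,6],
  [-0.5,3,6.6],
  [-1,6,6.6],
  [-2,9,6.6],
  [-2.49,12.59,6.6],
  [-2.49,12.59,6.6],
  [-2.49,12.59,6.6],
  [-2.49,12.59,5],
  [-2.49,12.59,3],
  [-2.49,12.59,1.5],
  [-2.49,12.59,1.5],
  [-2.49,12.59,1.5],
  [-2.49,12.59,1.5],
  [-2.49,12.59,1.5],
  [-2.49,12.59,1.5],
  [-2.49,12.59,3],
  [-2.49,12.59,5],
  [-2.49,12.59,6.6],
], yaw=[0,0,0,0,0,0,0,0,0,0,0,0,0,0,0,0,0,0,0,0], jaw=[1,1,1,1,1,1,1,1,1,1,1,1,1,-0.6,-0.6,-0.6,-0.6,-0.6,-0.6,-0.6])

```text
t: 18.55
eef_pos: [517.0, -8.9, 172.6]
tcp_rot: [2.566, 1.561, -0.576]
ft_force: [0.2, 0.4, 0.2]
opening: 0.802
```

```bash
python3 st.py;python3 o.py c5
```

```text
t 18.55 tcp [517.   -8.9 172.6] x [ 0.008 -0.005 -1.   ] jaw ang deg -90.03 open 0.802 F [0.17 0.38 0.19] j [-0.14  0.36  1.85 -0.    0.93  1.43]
top [309.5 136.8] 218 [ 659. -217.]
top [307.7 170. ] 224 [ 558. -209.]
side [214.1 190.5] 126 [ 658. -215.]
side [248.6 231.1] 151 [519. -12.]
side [271.3 232.4] 165 [441.  -6.]
side [271.3 254.2] 184 [442.  86.]
```

View pics/c5_side.png

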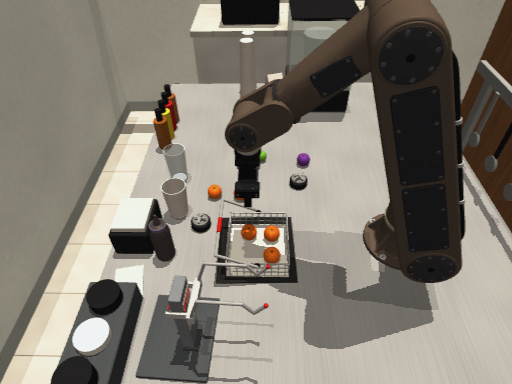

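apply_moves([
  [1,-2,0],
  [2.5,-4,0],
  [4,-6,0],
  [5.68,-8.32,0],
  [5.68,-8.32,0],
  [5.68,-8.32,0],
  [5.68,-8.32,-2],
  [5.68,-8.32,-4],
  [5.68,-8.32,-6.66],
  [5.68,-8.32,-6.66],
  [5.68,-8.32,-6.66],
  [5.68,-8.32,-6.66],
  [5.68,-8.32,-6.66],
  [5.68,-8.32,-6.66],
  [5.68,-8.32,-6.66],
  [5.68,-8.32,-6.66],
  [5.68,-8.32,-6.66],
  [5.68,-8.32,-4.5],
  [5.68,-8.32,-2],
  [5.68,-8.32,0.2],
], yaw=[0,0,0,0,0,0,0,0,0,0,0,0,0,0,0,0,0,0,0,0], jaw=[-0.6,-0.6,-0.6,-0.6,-0.6,-0.6,-0.6,-0.6,-0.6,-0.6,1,1,1,1,1,1,1,1,1,1])

```text
t: 21.15
eef_pos: [660.5, -217.0, 182.5]
tcp_rot: [2.745, 1.555, -0.397]
ft_force: [0.4, 0.4, -1.7]
opening: 0.505
```

```bash
python3 st.py;python3 o.py c6
```

```text
t 21.15 tcp [ 660.5 -217.   182.5] x [ 0.015 -0.006 -1.   ] jaw ang deg -90.04 open 0.505 F [ 0.4   0.37 -1.67] j [-0.41  0.59  1.39  0.    1.14  1.16]
top [240.6 183.3] 196 [521.  -7.]
top [209.8 205. ] 63 [456.  86.]
top [238.9 209.5] 203 [442.  -1.]
side [210.4 155.7] 65 [ 695. -432.]
side [240.1 192.2] 131 [ 557. -206.]
side [248.5 231.2] 170 [520. -11.]
side [271.2 232.7] 171 [441.  -5.]
side [271.4 254.6] 193 [442.  88.]
```

apply_moves([
  [-0.5,2,0],
  [-1.5,4,0],
  [-2.5,6,0],
  [-3.5,8,0],
  [-4.5,10,0],
  [-5.66,12.32,0],
  [-5.66,12.32,0],
  [-5.66,12.32,0],
  [-5.66,12.32,-2],
  [-5.66,12.32,-4],
  [-5.66,12.32,-5.62],
  [-5.66,12.32,-5.62],
  [-5.66,12.32,-5.62],
  [-5.66,12.32,-5.62],
  [-5.66,12.32,-5.62],
  [-5.66,12.32,-5.62],
  [-5.66,12.32,-4],
  [-5.66,12.32,-2],
  [-5.66,12.32,0],
  [-5.66,12.32,0],
], yaw=[0,0,0,0,0,0,0,0,0,0,0,0,0,0,0,0,0,0,0,0], jaw=[1,1,1,1,1,1,1,1,1,1,1,1,-0.6,-0.6,-0.6,-0.6,-0.6,-0.6,-0.6,-0.6])

```text
t: 23.75
eef_pos: [522.7, 90.3, 190.8]
tcp_rot: [2.835, 1.539, -0.307]
ft_force: [0.9, -0.1, -0.6]
opening: 0.799
```

```bash
python3 st.py;python3 o.py c7
```

```text
t 23.75 tcp [522.7  90.3 190.8] x [ 0.031 -0.01  -0.999] jaw ang deg -90.02 open 0.799 F [ 0.91 -0.13 -0.62] j [ 0.05  0.34  1.81 -0.01  0.96  1.63]
top [307.7 170. ] 224 [ 558. -209.]
top [240.3 183.3] 208 [521.  -6.]
top [238.8 209.4] 205 [442.  -1.]
top [214.5 209.5] 22 [443.  72.]
side [249.  231.7] 133 [518.  -9.]
side [271.2 232.5] 165 [441.  -6.]
side [247.  254.3] 173 [522.  87.]
side [271.3 254.2] 185 [442.  86.]
```

View pics/c7_side.png

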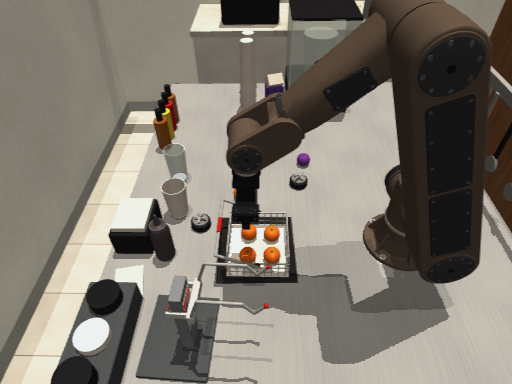

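apply_moves([
  [0.5,-3,0],
  [1,-6,0],
  [1.4,-9,0],
  [1.4,-11.96,0],
  [1.4,-11.96,0],
  [1.4,-11.96,-2],
  [1.4,-11.96,-4],
  [1.4,-11.96,-6],
  [1.4,-11.96,-7.38],
  [1.4,-11.96,-7.38],
  [1.4,-11.96,-7.38],
  [1.4,-11.96,-7.38],
  [1.4,-11.96,-7.38],
  [1.4,-11.96,-7.38],
  [1.4,-11.96,-7.38],
  [1.4,-11.96,-7.38],
  [1.4,-11.96,-7.38],
  [1.4,-11.96,-7.38],
  [1.4,-11.96,-7.38],
  [1.4,-11.96,-7.38],
], yaw=[0,0,0,0,0,0,0,0,0,0,0,0,0,0,0,0,0,0,0,0], jaw=[-0.6,-0.6,-0.6,-0.6,-0.6,-0.6,-0.6,-0.6,-0.6,-0.6,-0.6,1,1,1,1,1,1,1,1,1])

```text
t: 26.35
eef_pos: [556.5, -209.2, 3.5]
tcp_rot: [2.741, 1.543, -0.401]
ft_force: [-1.0, -0.7, 5.5]
opening: 0.556
```

```bash
python3 st.py
```

```text
t 26.35 tcp [ 556.5 -209.2    3.5] x [ 0.026 -0.011 -1.   ] jaw ang deg -90.02 open 0.556 F [-1.   -0.74  5.5 ] j [-0.47  0.68  1.81  0.    0.62  1.1 ]
```

apply_moves([
  [0,0,2],
  [0,0,4],
  [0,1,6],
  [-0.5,3,6.8],
  [-1.5,5,6.8],
  [-2.5,7,6.8],
  [-3,9.99,6.8],
  [-3,9.99,6.8],
  [-3,9.99,6.8],
  [-3,9.99,5],
  [-3,9.99,3],
  [-3,9.99,1.68],
  [-3,9.99,1.68],
  [-3,9.99,1.68],
  [-3,9.99,1.68],
  [-3,9.99,1.68],
  [-3,9.99,3],
  [-3,9.99,5],
  [-3,9.99,6.8],
  [-3,9.99,6.8],
], yaw=[0,0,0,0,0,0,0,0,0,0,0,0,0,0,0,0,0,0,0,0], jaw=[1,1,1,1,1,1,1,1,1,1,1,1,1,-0.4,-0.4,-0.4,-0.4,-0.4,-0.4,-0.4])

```text
t: 28.85
eef_pos: [482.9, 40.6, 177.0]
tcp_rot: [2.811, 1.536, -0.33]
ft_force: [0.3, 0.3, -0.9]
opening: 0.701
```

```bash
python3 st.py;python3 o.py c8
```

```text
t 28.85 tcp [482.9  40.6 177. ] x [ 0.033 -0.011 -0.999] jaw ang deg -90.01 open 0.701 F [ 0.34  0.3  -0.9 ] j [-0.05  0.3   1.93 -0.01  0.88  1.53]
top [241.5 211.5] 97 [436.  -9.]
side [253.6 236.5] 324 [502.  12.]
side [271.3 232.3] 160 [441.  -7.]
side [247.2 254.1] 178 [521.  87.]
side [271.9 254.2] 152 [441.  86.]
```

View pics/c8_side.png

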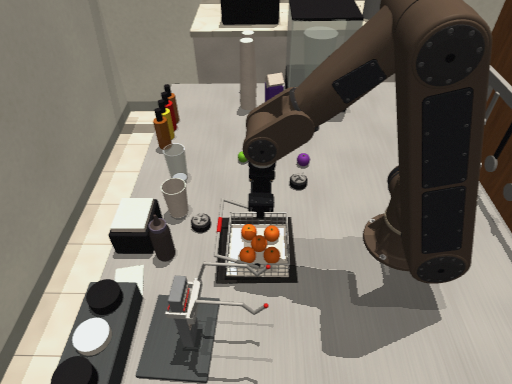

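apply_moves([
  [0,0,0],
  [1,0,0],
  [2,0.1,0],
  [3,0.1,0],
  [4,0.1,0],
  [5.07,0.17,0],
  [5.07,0.17,0],
  [5.07,0.17,0],
  [5.07,0.17,0],
  [5.07,0.17,0],
  [5.07,0.17,0],
  [5.07,0.17,0],
  [5.07,0.17,0],
], yaw=[1.5,3,4.5,6,7.5,9,10.5,12,13.5,14.8,14.8,14.8,14.8], jaw=[-0.2,-0.2,-0.2,-0.2,-0.2,-0.2,-0.2,-0.2,-0.2,-0.2,-0.2,-0.2,-0.2])

```text
t: 30.58
eef_pos: [607.9, 44.8, 173.4]
tcp_rot: [2.77, 1.542, 1.176]
ft_force: [0.1, -0.1, 0.8]
opening: 0.605
```

```bash
python3 st.py
python3 - <<'E'
from loc import *
for n,x0,y0,x1,y1 in(('top',160,110,300,250),('side',180,150,320,290)):
    c=snap(n,'d1')
    im=cv2.resize(c['frame'][y0:y1,x0:x1,::-1],None,fx=4,fy=4,interpolation=cv2.INTER_CUBIC);cv2.imwrite(f'pics/d1z_{n}.png',im)
    for k in('red1','red2'): print(n,[(b[0],b[1]) for b in blobs(c,*R[k],10)])
E
```

```text
t 30.57 tcp [607.9  44.8 173.4] x [ 0.011  0.026 -1.   ] jaw ang deg -1.31 open 0.605 F [ 0.15 -0.09  0.8 ] j [-0.05  0.48  1.63  0.03  1.02 -0.04]
top [(array([479.1,  37.4]), np.int32(253)), (array([ 95.4, 127.1]), np.int32(19))]
top []
side [(array([168.8, 104.5]), np.int32(43)), (array([219., 224.]), np.int32(53)), (array([267.5, 266.3]), np.int32(14)), (array([187.3, 293.8]), np.int32(10)), (array([184.7, 304.8]), np.int32(23)), (array([265.4, 305.2]), np.int32(16))]
side []
```

View pics/d1z_side.png

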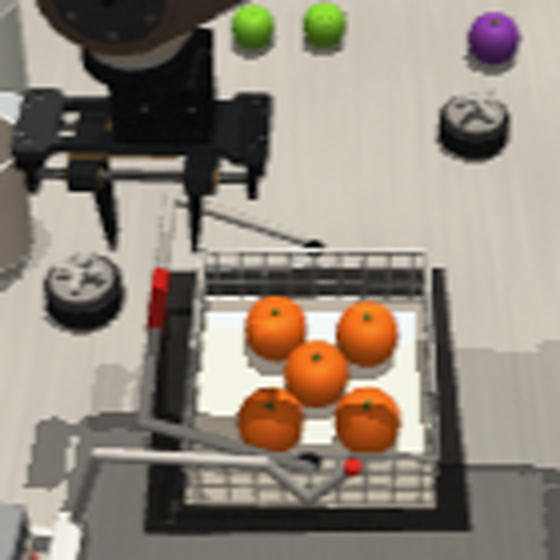

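View pics/d1z_top.png

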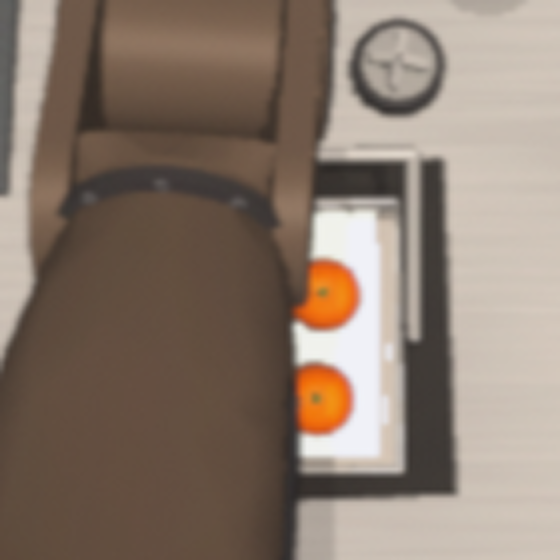

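apply_moves([
  [0,0,-0.8],
  [0,0,-1.6],
  [0,0,-2.3],
  [0,0,-2.6],
  [0,0,-2.6],
  [0,0,-2.6],
  [0,0,-2.6],
  [0,0,-2.6],
  [0,0,-2.6],
  [0,0,-2.6],
  [0,0,-2.6],
  [0,0,-2.6],
], yaw=[0,0,0,0,0,0,0,0,0,0,0,0], jaw=[-0.2,-0.2,-0.2,-0.2,-0.2,0.4,0.4,0.4,0.4,0.4,0.4,0.4])

```text
t: 32.17
eef_pos: [608.0, 44.8, 108.6]
tcp_rot: [2.756, 1.542, 1.163]
ft_force: [0.0, -1.2, 0.3]
opening: 0.298
```

```bash
python3 st.py
python3 - <<'E'
from loc import *
for n,x0,y0,x1,y1 in(('side',180,170,280,270),):
    c=snap(n,'d2')
    im=cv2.resize(c['frame'][y0:y1,x0:x1,::-1],None,fx=6,fy=6,interpolation=cv2.INTER_CUBIC);cv2.imwrite(f'pics/d2z_{n}.png',im)
E
```

```text
t 32.17 tcp [608.   44.8 108.6] x [ 0.011  0.026 -1.   ] jaw ang deg -1.27 open 0.298 F [ 0.05 -1.17  0.27] j [-0.05  0.55  1.69  0.03  0.88 -0.05]
```

View pics/d2z_side.png

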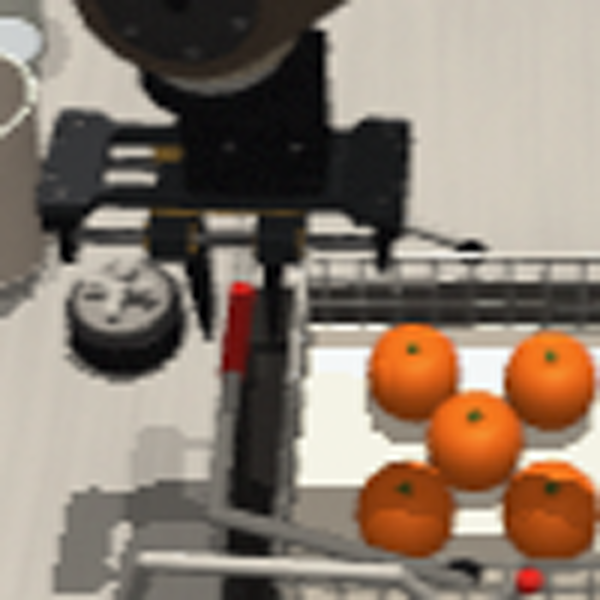

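apply_moves([
  [0,0,0],
  [0,0,0],
  [0,0,0],
  [0,0,0],
  [0,0,0],
  [0,0,0],
], yaw=[0,0,0,0,0,0], jaw=[1,1,1,1,1,1])

```text
t: 32.98
eef_pos: [608.0, 44.8, 108.7]
tcp_rot: [2.753, 1.542, 1.16]
ft_force: [-0.1, 0.3, 1.2]
opening: 0.004
```

```bash
python3 st.py
python3 - <<'E'
from loc import *
for n,x0,y0,x1,y1 in(('side',180,170,280,270),):
    c=snap(n,'d3')
    print(proj(c,(608,44.8,108.6)),proj(c,(608,44.8,127.4)),proj(c,(608,44.8,105)),[(b[0],b[1]) for b in blobs(c,*R['red1'],10)])
    im=cv2.resize(c['frame'][y0:y1,x0:x1,::-1],None,fx=6,fy=6,interpolation=cv2.INTER_CUBIC);cv2.imwrite(f'pics/d3z_{n}.png',im)
E
```

```text
t 32.98 tcp [608.   44.8 108.7] x [ 0.012  0.026 -1.   ] jaw ang deg -1.27 open 0.004 F [-0.13  0.3   1.21] j [-0.05  0.55  1.69  0.03  0.88 -0.05]
(np.float64(220.03274215378354), np.float64(229.16407960542796)) (np.float64(219.57172706547942), np.float64(225.31247057613737)) (np.float64(220.11985097956313), np.float64(229.89184133907884)) [(array([169.1, 105.5]), np.int32(48)), (array([218.3, 228.8]), np.int32(18)), (array([267.5, 266.3]), np.int32(14)), (array([187.3, 293.8]), np.int32(10)), (array([184.7, 304.6]), np.int32(22)), (array([265.4, 305.2]), np.int32(16))]
```

View pics/d3z_side.png

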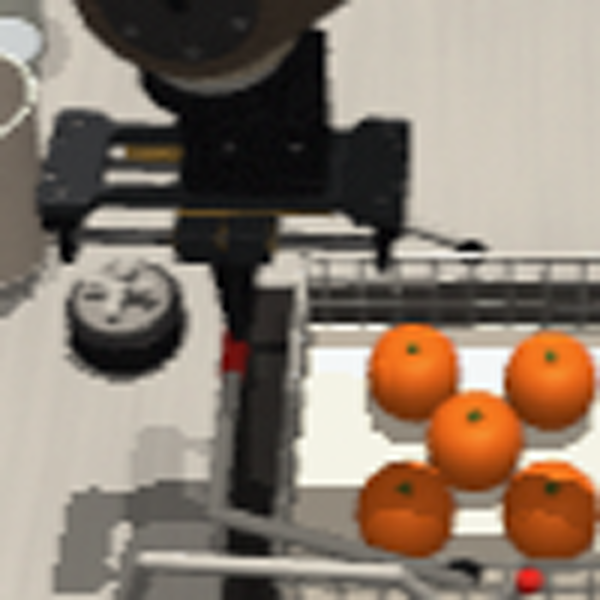

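Run:
```python
from loc import *
t=env.read_camera('top');s=env.read_camera('side')
for x,z in((609,132),(614,105),(612,118)):
    for y in(-75,15,45,75,163): print(x,z,y,'top',np.round(proj(t,(x,y,z)),1),'side',np.round(proj(s,(x,y,z)),1))
m=cv2.imread('pics/a0_top.png')[:,:,::-1];n=cv2.imread('pics/a0_side.png')[:,:,::-1]
for im in (dict(frame=m),dict(frame=n)): print([(b[0],b[2]) for b in blobs(im,(0,120,60),(6,255,255),10)])
cv2.imwrite('pics/d4.png',cv2.resize(n[185:275,190:300,::-1],None,fx=7,fy=7,interpolation=cv2.INTER_CUBIC))
# tip proj
st=env.state();print(proj(s,st['eef_pos']))
```

```text
609 132 -75 top [263.5 148.4] side [222.1 197.8]
609 132 15 top [231.2 148.9] side [219.9 217.4]
609 132 45 top [220.5 149. ] side [219.1 224.4]
609 132 75 top [209.7 149.2] side [218.3 231.7]
609 132 163 top [178.2 149.6] side [215.8 254.6]
614 105 -75 top [263.3 148.3] side [221.2 203.4]
614 105 15 top [231.7 148.7] side [219.  222.9]
614 105 45 top [221.2 148.8] side [218.3 229.9]
614 105 75 top [210.7 149. ] side [217.4 237.2]
614 105 163 top [180.  149.4] side [214.9 260.1]
612 118 -75 top [263.4 148.2] side [221.5 200.7]
612 118 15 top [231.5 148.6] side [219.3 220.3]
612 118 45 top [220.9 148.8] side [218.6 227.3]
612 118 75 top [210.2 148.9] side [217.7 234.5]
612 118 163 top [179.1 149.4] side [215.2 257.5]
[(array([470.7,  45.3]), array([449,  26,  43,  37], dtype=int32)), (array([ 96.4, 127.4]), array([ 85, 127,  21,   2], dtype=int32)), (array([220.1, 149. ]), array([210, 147,  22,   5], dtype=int32)), (array([ 60.5, 199.2]), array([ 59, 198,   4,   4], dtype=int32)), (array([102.2, 201. ]), array([101, 200,   4,   3], dtype=int32))]
[(array([171.6, 112.6]), array([165, 100,  12,  31], dtype=int32)), (array([219.3, 224.2]), array([217, 217,   6,  16], dtype=int32)), (array([267.5, 266.5]), array([266, 265,   4,   4], dtype=int32)), (array([185.8, 299.7]), array([183, 288,   6,  23], dtype=int32)), (array([265.4, 305.1]), array([264, 303,   4,   5], dtype=int32))]
(np.float64(220.03232259949337), np.float64(229.16674768896226))
```

View pics/d4.png

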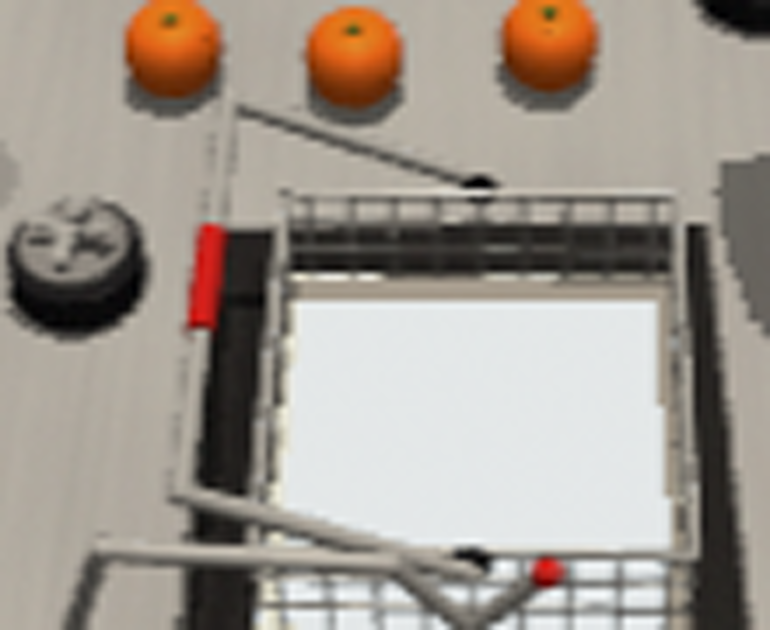

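Run:
```python
import cv2
n=cv2.imread('pics/d3_side.png'); cv2.imwrite('pics/d5.png',cv2.resize(n[205:245,195:245],None,fx=14,fy=14,interpolation=cv2.INTER_NEAREST))
```

```text
(no output)
```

View pics/d5.png

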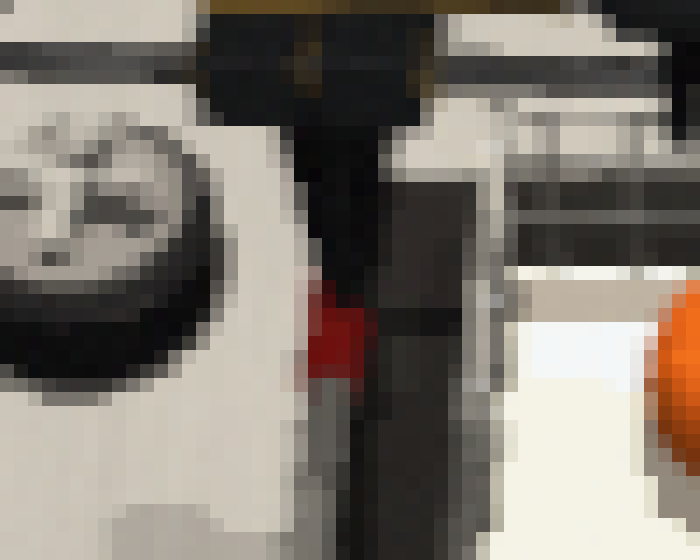

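apply_moves([
  [0,0,0.4],
  [0,0,0.4],
  [0,0,0.4],
  [0,0,0.4],
  [0,0,0.4],
  [0,0,0.4],
  [0.1,0,0],
  [0.1,0,-0.4],
  [0.1,0,-0.7],
  [0.1,0,-0.7],
  [0.1,0,-0.7],
  [0.1,0,-0.7],
  [0.1,0,-0.7],
  [0.1,0,-0.7],
  [0.1,0,-0.7],
  [0.1,0,-0.7],
  [0.1,0,-0.7],
  [0.1,0,-0.7],
  [0.1,0,-0.7],
], yaw=[0,0,0,0,0,0,0,0,0,0,0,0,0,0,0,0,0,0,0], jaw=[-0.2,-0.2,-0.2,-0.2,-0.2,-0.2,-0.2,-0.2,-0.2,-0.2,1,1,1,1,1,1,1,1,1])

```text
t: 35.5
eef_pos: [611.1, 44.8, 91.4]
tcp_rot: [2.711, 1.542, 1.118]
ft_force: [5.6, 0.0, 0.7]
opening: 0.138
```

```bash
python3 st.py
python3 - <<'E'
from loc import *
s=snap('side','d6');n=s['frame'][:,:,::-1]; cv2.imwrite('pics/d6z.png',cv2.resize(n[170:270,180:280],None,fx=6,fy=6,interpolation=cv2.INTER_CUBIC))
E
```

```text
t 35.5 tcp [611.1  44.8  91.4] x [ 0.013  0.026 -1.   ] jaw ang deg -1.27 open 0.138 F [5.63 0.04 0.74] j [-0.05  0.58  1.7   0.04  0.85 -0.05]
```

View pics/d6z.png

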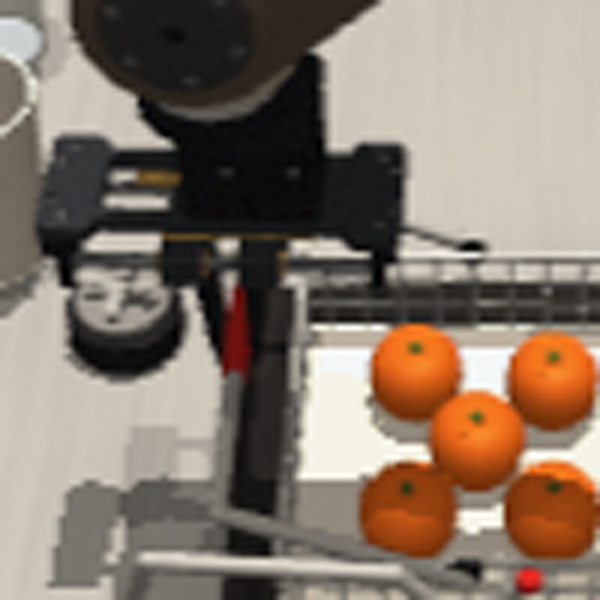

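apply_moves([
  [-0.09,0,0.3],
  [-0.2,0,0.6],
  [-0.33,0,0.9],
  [-0.48,0,1.19],
  [-0.65,0,1.47],
  [-0.82,0,1.74],
  [-1.02,0,2],
  [-1.23,0,2.24],
  [-1.45,0,2.47],
  [-1.69,0,2.69],
  [-1.95,0,2.9],
  [-2.21,0,3.09],
  [-2.48,0,3.26],
  [-2.77,0,3.41],
  [-3.06,0,3.55],
  [-3.36,0,3.67],
  [-3.36,0,3.67],
  [-3.36,0,3.67],
], yaw=[0,0,0,0,0,0,0,0,0,0,0,0,0,0,0,0,0,0], jaw=[1,1,1,1,1,1,1,1,1,1,1,1,1,1,1,1,1,1])

```text
t: 37.8
eef_pos: [526.8, 44.8, 182.8]
tcp_rot: [2.743, 1.542, 1.151]
ft_force: [-0.3, -0.1, -6.9]
opening: 0.141
```

```bash
python3 st.py
python3 - <<'E'
from loc import *
for n,x0,y0,x1,y1 in(('top',160,110,300,250),('side',180,150,320,290)):
    c=snap(n,'e1')
    im=cv2.resize(c['frame'][y0:y1,x0:x1,::-1],None,fx=4,fy=4,interpolation=cv2.INTER_CUBIC);cv2.imwrite(f'pics/e1z_{n}.png',im)
E
```

```text
t 37.8 tcp [526.8  44.8 182.8] x [ 0.012  0.026 -1.   ] jaw ang deg -1.27 open 0.141 F [-0.33 -0.06 -6.91] j [-0.06  0.36  1.81  0.03  0.96 -0.05]
```

View pics/e1z_side.png

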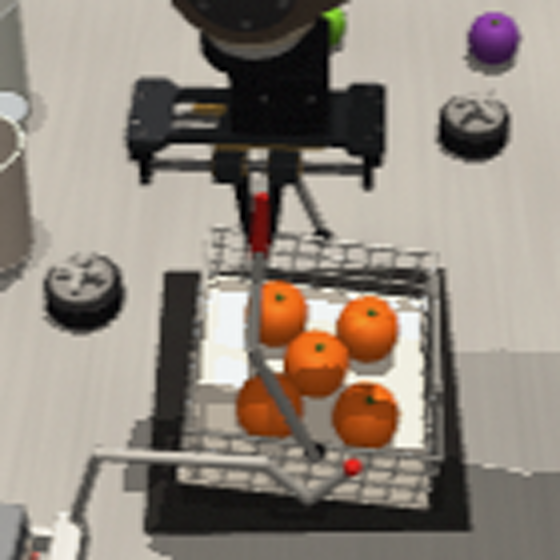

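apply_moves([
  [0,0,-0.1],
  [0,0,-0.2],
  [0,0,-0.3],
  [0,0,-0.4],
  [0,0,-0.4],
  [0,0,-0.4],
], yaw=[0,0,0,0,0,0], jaw=[1,1,1,1,1,1])

```text
t: 38.65
eef_pos: [526.4, 44.8, 172.4]
tcp_rot: [2.783, 1.542, 1.19]
ft_force: [-0.1, -0.6, -7.4]
opening: 0.141
```

```bash
python3 st.py
python3 - <<'E'
from loc import *
for n,x0,y0,x1,y1 in(('top',160,110,300,250),('side',180,150,320,290)):
    c=snap(n,'e2')
    im=cv2.resize(c['frame'][y0:y1,x0:x1,::-1],None,fx=4,fy=4,interpolation=cv2.INTER_CUBIC);cv2.imwrite(f'pics/e2z_{n}.png',im)
E
```

```text
t 38.65 tcp [526.4  44.8 172.4] x [ 0.011  0.026 -1.   ] jaw ang deg -1.27 open 0.141 F [-0.11 -0.55 -7.37] j [-0.06  0.37  1.83  0.03  0.94 -0.05]
```

View pics/e2z_side.png

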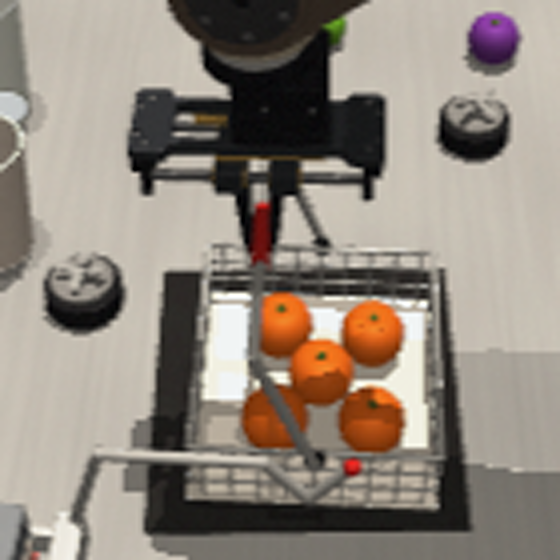

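apply_moves([
  [0,0,-0.1],
  [0,0,-0.2],
  [0,0,-0.3],
  [0,0,-0.4],
  [0,0,-0.4],
  [0,0,-0.4],
], yaw=[0,0,0,0,0,0], jaw=[1,1,1,1,1,1])

```text
t: 39.5
eef_pos: [532.0, 44.6, 166.9]
tcp_rot: [2.379, 1.534, 0.786]
ft_force: [11.4, 0.6, 24.8]
opening: 0.139
```

```bash
python3 st.py
python3 - <<'E'
from loc import *
for n,x0,y0,x1,y1 in(('top',160,110,300,250),('side',180,150,320,290)):
    c=snap(n,'e3')
    im=cv2.resize(c['frame'][y0:y1,x0:x1,::-1],None,fx=4,fy=4,interpolation=cv2.INTER_CUBIC);cv2.imwrite(f'pics/e3z_{n}.png',im)
E
```

```text
t 39.5 tcp [532.   44.6 166.9] x [ 0.026  0.026 -0.999] jaw ang deg -1.29 open 0.139 F [11.4   0.57 24.79] j [-0.06  0.38  1.83  0.03  0.91 -0.05]
```

View pics/e3z_side.png

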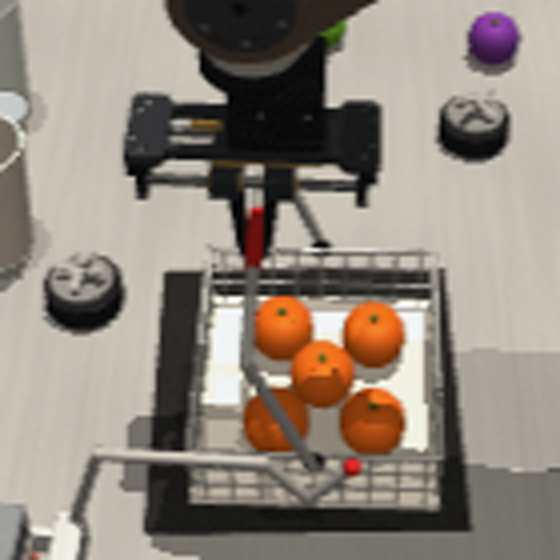

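View pics/e3z_top.png

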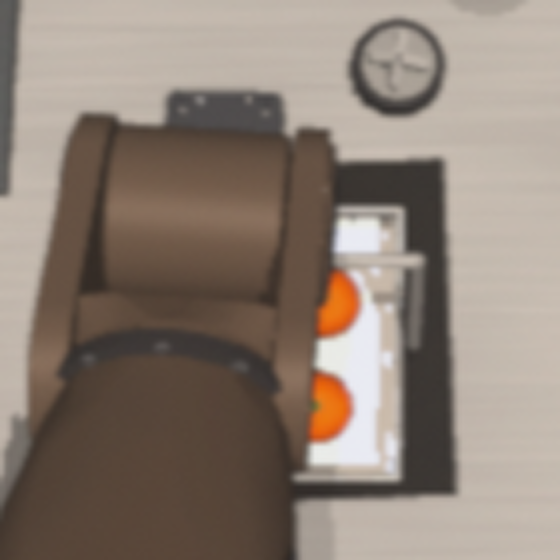

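apply_moves([
  [-0.1,0,0.1],
  [-0.22,0,0.18],
  [-0.22,0,0.18],
  [-0.45,0,0.24],
  [-0.68,0,0.29],
  [-0.95,0,0.34],
  [-1.21,0,0.38],
  [-1.5,0,0.4],
  [-1.7,0,0.42],
  [-1.86,0,0.42],
  [-1.86,0,0.42],
  [-1.86,0,0.42],
], yaw=[0,0,0,0,0,0,0,0,0,0,0,0], jaw=[1,1,1,1,1,1,1,1,1,1,1,1])

```text
t: 41.1
eef_pos: [485.8, 44.6, 177.4]
tcp_rot: [2.371, 1.534, 0.778]
ft_force: [-0.1, -0.2, -7.3]
opening: 0.139
```

```bash
python3 st.py
python3 - <<'E'
from loc import *
for n,x0,y0,x1,y1 in(('top',160,110,300,250),('side',180,150,320,290)):
    c=snap(n,'e4')
    im=cv2.resize(c['frame'][y0:y1,x0:x1,::-1],None,fx=4,fy=4,interpolation=cv2.INTER_CUBIC);cv2.imwrite(f'pics/e4z_{n}.png',im)
E
```

```text
t 41.1 tcp [485.8  44.6 177.4] x [ 0.026  0.026 -0.999] jaw ang deg -1.29 open 0.139 F [-0.08 -0.19 -7.29] j [-0.06  0.3   1.92  0.04  0.9  -0.06]
```

View pics/e4z_side.png

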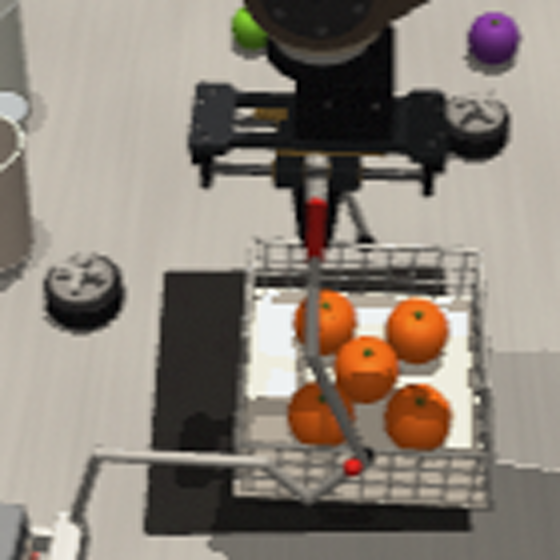

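View pics/e4z_top.png

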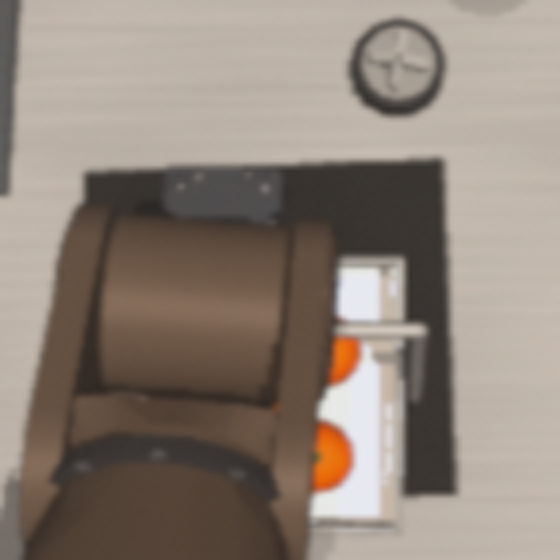

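apply_moves([
  [0.4,0,0.2],
  [0.8,0,0.2],
  [1.2,0,0.2],
  [1.6,0,0.2],
  [2,0,0.2],
  [2,0,0.2],
  [2,0,0.1],
  [2,0,0],
  [2,0,-0.1],
  [2,0,-0.18],
  [2,0,-0.22],
  [2,0,-0.22],
], yaw=[0,0,0,0,0,0,0,0,0,0,0,0], jaw=[1,1,1,1,1,1,1,1,1,1,1,1])

```text
t: 42.7
eef_pos: [536.4, 44.6, 172.6]
tcp_rot: [2.338, 1.533, 0.745]
ft_force: [2.7, -0.2, 4.0]
opening: 0.136
```

```bash
python3 st.py
```

```text
t 42.7 tcp [536.4  44.6 172.6] x [ 0.028  0.026 -0.999] jaw ang deg -1.29 open 0.136 F [ 2.72 -0.2   4.05] j [-0.06  0.38  1.81  0.03  0.93 -0.05]
```

apply_moves([
  [0,0,0],
  [0,0,0],
  [0,0,0],
  [-0.2,0,0],
  [-0.4,0,0],
  [-0.6,0,0.05],
  [-0.8,0,0.1],
  [-1,0,0.15],
  [-1.2,0,0.2],
  [-1.4,0,0.2],
  [-1.6,0,0.2],
  [-1.6,0,0.2],
  [-1.6,0,0.2],
], yaw=[0,0,0,0,0,0,0,0,0,0,0,0,0], jaw=[0.5,0.5,0.5,0.5,0.5,0.5,0.5,0.5,0.5,0.5,0.5,0.5,0.5])

```text
t: 44.32
eef_pos: [497.4, 44.5, 178.1]
tcp_rot: [2.294, 1.531, 0.701]
ft_force: [4.9, 0.1, 4.0]
opening: 0.251
```

```bash
python3 st.py
cat > z.py <<'E'
import sys
from loc import *
for n,x0,y0,x1,y1 in(('top',160,110,300,250),('side',180,150,320,290)):
    c=snap(n,sys.argv[1])
    im=cv2.resize(c['frame'][y0:y1,x0:x1,::-1],None,fx=4,fy=4,interpolation=cv2.INTER_CUBIC);cv2.imwrite(f'pics/{sys.argv[1]}z_{n}.png',im)
E
python3 z.py e5
```

```text
t 44.33 tcp [497.4  44.5 178.1] x [ 0.03   0.026 -0.999] jaw ang deg -1.3 open 0.251 F [4.94 0.08 3.97] j [-0.06  0.31  1.9   0.04  0.9  -0.06]
```

View pics/e5z_side.png

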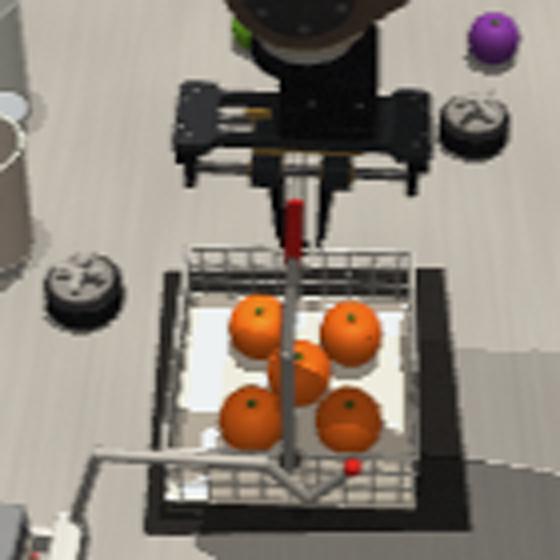

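View pics/e5z_top.png

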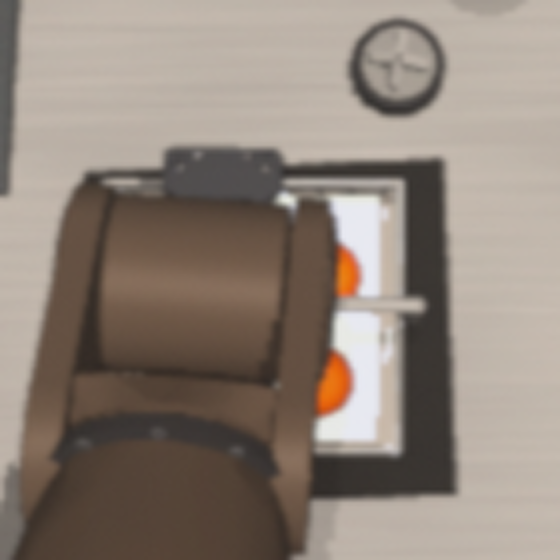

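apply_moves([
  [0,0,0.15],
  [0.1,0,0.3],
  [0.16,0,0.3],
  [0.16,0,0.3],
  [0.16,0,0.3],
  [0.16,0,0.3],
  [0.16,0,0.3],
  [0.16,0,0.3],
  [0.16,0,0.3],
], yaw=[0,0,0,0,0,0,0,0,0], jaw=[0.5,0.5,0.5,0.5,1,1,1,1,1])

```text
t: 45.55
eef_pos: [503.7, 44.3, 187.5]
tcp_rot: [2.196, 1.526, 0.603]
ft_force: [3.8, -0.1, 13.9]
opening: 0.003
```

```bash
python3 st.py
python3 - <<'E'
from h import *
t=env.read_camera('top');s=env.read_camera('side')
L,Rr=(60.4,199.1),(102.1,201)
l,r=(265.4,305.1),(267.5,266.4)
for z in(286,290,294): print(z,plane(t,*L,z).round(1),plane(t,*Rr,z).round(1),plane(s,*l,z).round(1),plane(s,*r,z).round(1))
E
```

```text
t 45.55 tcp [503.7  44.3 187.5] x [ 0.037  0.025 -0.999] jaw ang deg -1.3 open 0.003 F [ 3.83 -0.07 13.85] j [-0.06  0.31  1.88  0.03  0.92 -0.06]
286 [467.3 418.3 286. ] [461.5 317.5 286. ] [465.6 410.1 286. ] [460.2 310.  286. ]
290 [467.1 416.4 290. ] [461.3 316.  290. ] [465.7 412.3 290. ] [460.2 312.8 290. ]
294 [466.9 414.5 294. ] [461.2 314.5 294. ] [465.7 414.5 294. ] [460.3 315.6 294. ]
```

Run:
```python
from loc import *
for n,x0,y0,x1,y1 in(('top',160,110,300,250),('side',215,165,285,225)):
    c=snap(n,'e6')
    im=cv2.resize(c['frame'][y0:y1,x0:x1,::-1],None,fx=4 if n=='top' else 10,fy=4 if n=='top' else 10,interpolation=cv2.INTER_CUBIC);cv2.imwrite(f'pics/e6z_{n}.png',im)
    p=env.state()['eef_pos']; print(n,proj(c,p),proj(c,p+[0,0,18.8]))
```

```text
top (np.float64(219.2568970997488), np.float64(185.17755177356946)) (np.float64(218.63252386489606), np.float64(184.6200580231868))
side (np.float64(252.05258612298297), np.float64(212.40425418250481)) (np.float64(251.94748761134042), np.float64(208.15151265204543))
```

View pics/e6z_side.png

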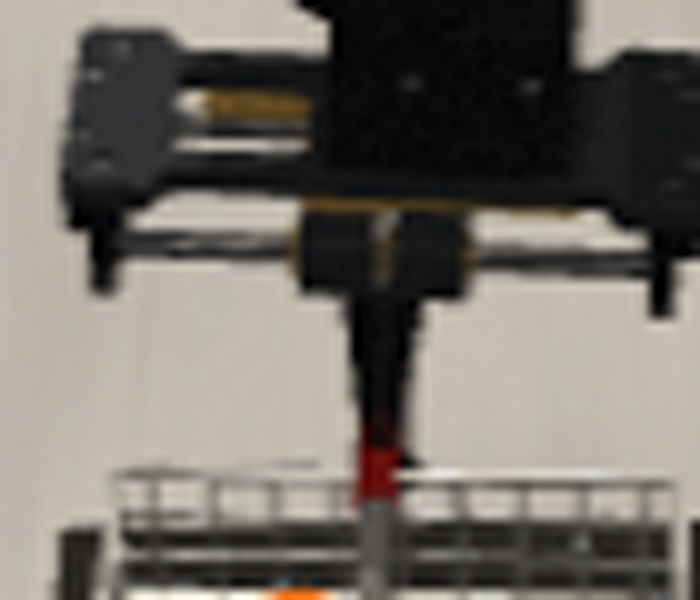

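View pics/e6z_top.png

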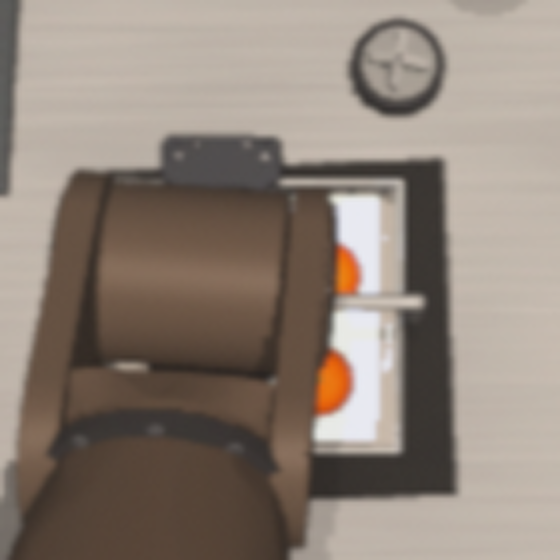

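Run:
```python
from loc import *
c=env.read_camera('side');n=cv2.imread('pics/e5_side.png')[:,:,::-1]
b=[x for x in blobs(dict(frame=n),(0,120,60),(6,255,255),10)];print([(x[0],x[2]) for x in b])
for x in b:
    for z in(185,195,205): print(x[0],z,plane(c,*x[0],z).round(1))
for y in(15,45,75): print(proj(c,(500,y,205)),proj(c,(500,y,188)))
```

```text
[(array([171.6, 112.6]), array([165, 100,  12,  31], dtype=int32)), (array([253., 207.]), array([251, 200,   5,  15], dtype=int32)), (array([267.5, 266.4]), array([266, 264,   4,   5], dtype=int32)), (array([185.8, 299.7]), array([183, 288,   6,  23], dtype=int32)), (array([265.4, 305.1]), array([264, 303,   4,   5], dtype=int32))]
[171.6 112.6] 185 [ 854.  -530.5  185. ]
[171.6 112.6] 195 [ 849.4 -514.2  195. ]
[171.6 112.6] 205 [ 844.8 -497.9  205. ]
[253. 207.] 185 [501.3  19.  185. ]
[253. 207.] 195 [500.9  28.6 195. ]
[253. 207.] 205 [500.6  38.2 205. ]
[267.5 266.4] 185 [458.2 239.8 185. ]
[267.5 266.4] 195 [458.4 246.7 195. ]
[267.5 266.4] 205 [458.6 253.7 205. ]
[185.8 299.7] 185 [663.3 341.5 185. ]
[185.8 299.7] 195 [661.  347.3 195. ]
[185.8 299.7] 205 [658.8 353.  205. ]
[265.4 305.1] 185 [464.5 353.8 185. ]
[265.4 305.1] 195 [464.6 359.4 195. ]
[265.4 305.1] 205 [464.7 365.  205. ]
(np.float64(253.3330483388395), np.float64(201.57294147829705)) (np.float64(253.41195374395625), np.float64(205.41852978683067))
(np.float64(253.15339439049396), np.float64(208.617919433397)) (np.float64(253.23570662442353), np.float64(212.4617787115411))
(np.float64(252.96670464123054), np.float64(215.93880038322516)) (np.float64(253.05263183249738), np.float64(219.77787746421382))
```

apply_moves([
  [0,0,0.4],
  [-0.12,0,0.8],
  [-0.12,-0.1,0.8],
  [-0.12,-0.15,0.8],
  [-0.12,-0.15,0.8],
  [-0.12,-0.15,0.2],
  [-0.12,-0.15,-0.3],
  [-0.12,-0.15,-0.7],
  [-0.12,-0.15,-0.7],
  [-0.12,-0.15,-0.7],
  [-0.12,-0.15,-0.7],
  [-0.12,-0.15,-0.7],
  [-0.12,-0.15,-0.7],
  [-0.12,-0.15,-0.7],
  [-0.12,-0.15,-0.7],
], yaw=[0,0,0,0,0,0,0,0,0,0,0,0,0,0,0], jaw=[0.2,0.2,0.2,0.2,0.2,0.2,0.2,0.2,0.2,1,1,1,1,1,1])

```text
t: 47.68
eef_pos: [502.5, 40.5, 171.2]
tcp_rot: [2.137, 1.522, 0.544]
ft_force: [5.7, 0.4, 4.3]
opening: 0.142
```

```bash
python3 st.py; python3 z.py e7
```

```text
t 47.67 tcp [502.5  40.5 171.2] x [ 0.042  0.025 -0.999] jaw ang deg -1.32 open 0.142 F [5.74 0.4  4.26] j [-0.07  0.33  1.9   0.04  0.87 -0.07]
```

View pics/e7z_side.png

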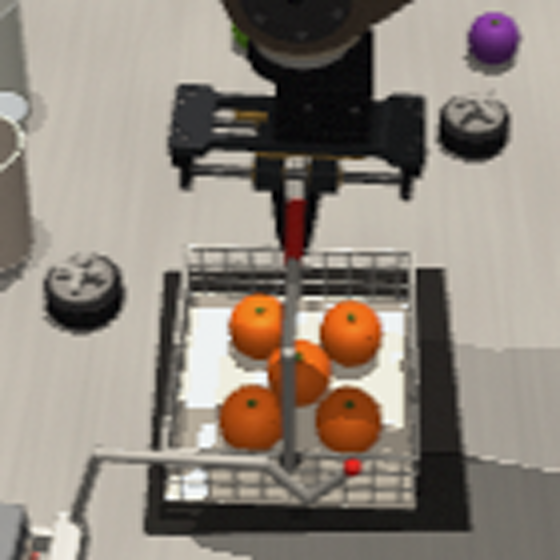

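apply_moves([
  [0,0,0.15],
  [0,0,0.3],
  [0,0,0.5],
  [0,0,0.8],
  [0,0,1.2],
  [0,0,1.6],
  [0,0,2],
  [0,0,2.5],
  [0,0,3],
  [0,0,3.5],
  [0,0,4],
  [0,0,4.4],
  [0,0,4.7],
  [0,0,4.8],
  [0,0,4.8],
  [0,0,4.8],
], yaw=[0,0,0,0,0,0,0,0,0,0,0,0,0,0,0,0], jaw=[1,1,1,1,1,1,1,1,1,1,1,1,1,1,1,1])

```text
t: 49.78
eef_pos: [502.3, 40.5, 290.8]
tcp_rot: [2.144, 1.523, 0.551]
ft_force: [-0.3, 0.9, -8.1]
opening: 0.138
```

```bash
python3 st.py
python3 - <<'E'
from loc import *
snap('side','f1');snap('top','f1')
E
```

```text
t 49.77 tcp [502.3  40.5 290.8] x [ 0.041  0.025 -0.999] jaw ang deg -1.31 open 0.138 F [-0.28  0.89 -8.14] j [-0.07  0.2   1.73  0.03  1.17 -0.06]
```

View pics/f1_side.png

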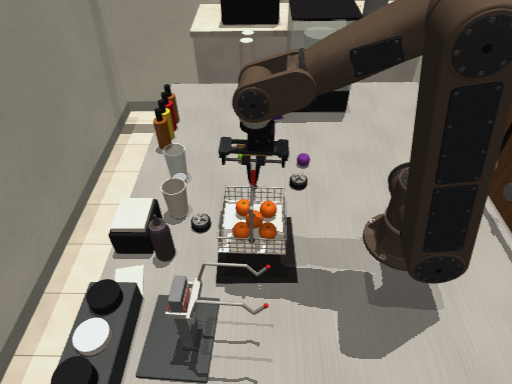

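apply_moves([
  [-0.2,0,0],
  [-0.5,0,0],
  [-1,0,0],
  [-1.5,0,0],
  [-2,0,0],
  [-2.5,0,0],
  [-2.8,0,0],
  [-3,0.2,0],
  [-3,0.6,0],
  [-3,1.2,0],
  [-3,1.9,0],
  [-3,2.6,0],
  [-3,3.4,0],
  [-3,4.2,0],
  [-3,4.9,0],
  [-3,5.5,0],
  [-3,5.8,0],
  [-3,6,0],
  [-3,6,0],
  [-3,6,0],
], yaw=[0,0,0,0,0,0,0,0,0,0,0,0,0,0,0,0,0,0,0,0], jaw=[1,1,1,1,1,1,1,1,1,1,1,1,1,1,1,1,1,1,1,1])

```text
t: 52.38
eef_pos: [427.4, 190.1, 290.9]
tcp_rot: [2.14, 1.523, 0.547]
ft_force: [0.5, -1.2, -6.8]
opening: 0.139
```

apply_moves([
  [0,0.2,0],
  [0,0.6,0],
  [0,1.2,0],
  [0,1.9,0],
  [0,2.6,0],
  [0,3.4,0],
  [0,4.2,0],
  [0,4.9,0],
  [0,5.6,0],
  [0,6.2,0],
  [0,6.6,0],
  [0,6.85,0],
  [0,6.9,0],
  [0,6.9,0],
  [0,6.9,0],
  [0,6.9,0],
], yaw=[0,0,0,0,0,0,0,-0.1,-0.2,-0.3,-0.32,-0.32,-0.32,-0.32,-0.32,-0.32], jaw=[1,1,1,1,1,1,1,1,1,1,1,1,1,1,1,1])

```text
t: 54.38
eef_pos: [427.5, 362.4, 291.0]
tcp_rot: [2.141, 1.523, 0.513]
ft_force: [-0.3, 0.3, -6.7]
opening: 0.138
```

```bash
python3 st.py
python3 - <<'E'
from loc import *
for n in('side','top'):
    c=snap(n,'f2')
    if n=='side': cv2.imwrite('pics/f2z.png',cv2.resize(c['frame'][150:384,140:360,::-1],None,fx=2.5,fy=2.5,interpolation=cv2.INTER_CUBIC))
    p=env.state()['eef_pos']; print(n,proj(c,p),proj(c,p+[0,0,34]),[(b[0],b[2]) for b in blobs(c,(0,120,60),(6,255,255),6)])
E
```

```text
t 54.38 tcp [427.5 362.4 291. ] x [ 0.042  0.024 -0.999] jaw ang deg -3.27 open 0.138 F [-0.3   0.3  -6.68] j [ 0.59  0.29  1.61 -0.    1.2   0.65]
side (np.float64(282.34745181109906), np.float64(284.8164075717041)) (np.float64(282.9875378551318), np.float64(276.28378317393765)) [(array([171.6, 112.6]), array([165, 100,  12,  31], dtype=int32)), (array([267.7, 266.2]), array([265, 264,   6,   5], dtype=int32)), (array([284.4, 276.7]), array([281, 265,   7,  24], dtype=int32)), (array([185.8, 299.7]), array([183, 288,   6,  23], dtype=int32)), (array([265.5, 305.2]), array([263, 303,   6,   5], dtype=int32)), (array([168.3, 306.8]), array([168, 305,   2,   5], dtype=int32))]
top (np.float64(82.37209407253201), np.float64(215.4349649905892)) (np.float64(76.21734741869781), np.float64(215.37951181238734)) [(array([470.7,  45.3]), array([449,  26,  43,  37], dtype=int32)), (array([ 96.4, 127.4]), array([ 85, 127,  21,   2], dtype=int32)), (array([ 60.7, 199. ]), array([ 59, 198,   5,   3], dtype=int32)), (array([101.7, 201.2]), array([100, 200,   4,   4], dtype=int32)), (array([ 79.6, 216.4]), array([ 74, 213,  13,   7], dtype=int32)), (array([ 69. , 216.5]), array([ 68, 215,   3,   4], dtype=int32))]
```

View pics/f2z.png

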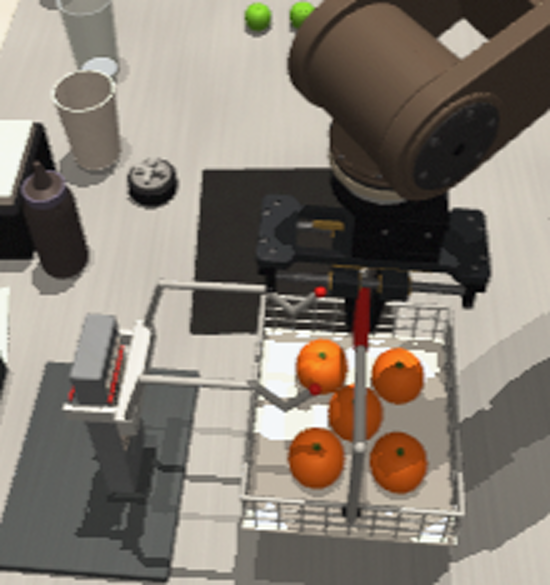

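View pics/f2_top.png

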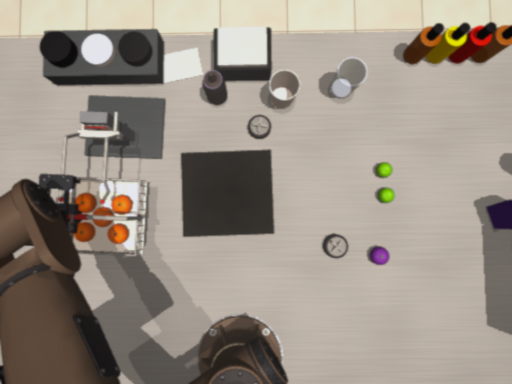

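Run:
```python
from loc import *
s=env.read_camera('side');t=env.read_camera('top')
for z in(318,325): print(plane(s,284.4,276.7,z),plane(t,78,216.4,z), plane(s,284,265,z)[1],plane(s,284,289,z)[1])
cv2.imwrite('pics/f2t.png',cv2.resize(t['frame'][90:260,40:170,::-1],None,fx=4,fy=4,interpolation=cv2.INTER_CUBIC))
q=[plane(t,*p,4)[:2] for p in((181,151),(271,150),(274,234),(183,236))];print(np.round(q),np.mean(q,0))
```

```text
[423.98068444 358.92369724 318.        ] [425.12797804 361.30829768 318.        ] 328.1007720311366 389.6364545235399
[424.48645808 363.52010274 325.        ] [425.08225878 358.30130861 325.        ] 333.0093025792975 393.92185057077984
[[ 626.  178.]
 [ 625. -101.]
 [ 366. -106.]
 [ 363.  172.]] [495.22611599  35.76478435]
```

View pics/f2t.png

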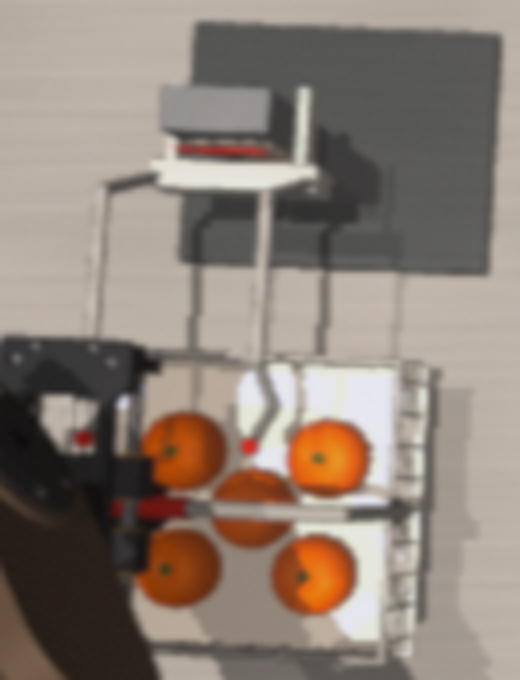

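apply_moves([
  [0.15,0,0],
  [0.4,0,0],
  [0.8,0,0],
  [1.2,0,0],
  [1.6,0,0],
  [2,0,0],
  [2.3,0,0],
  [2.5,0,0],
  [2.6,0,0],
  [2.6,0,0],
  [2.6,0,0],
  [2.6,0,0],
], yaw=[0,0,0,0,0,0,0,0,0,0,0,0], jaw=[1,1,1,1,1,1,1,1,1,1,1,1])

```text
t: 56.08
eef_pos: [492.3, 362.6, 291.0]
tcp_rot: [2.141, 1.523, 0.514]
ft_force: [-0.7, 0.4, -6.5]
opening: 0.138
```

```bash
python3 st.py
cat > y.py <<'E'
import sys
from loc import *
s=snap('side',sys.argv[1]);t=snap('top',sys.argv[1])
a=cv2.resize(s['frame'][210:370,170:330,::-1],None,fx=3.7,fy=3.7,interpolation=cv2.INTER_CUBIC)
cv2.imwrite(f'pics/{sys.argv[1]}z.png',a)
cv2.imwrite(f'pics/{sys.argv[1]}t.png',cv2.resize(t['frame'][90:260,40:170,::-1],None,fx=3.5,fy=3.5,interpolation=cv2.INTER_CUBIC))
E
python3 y.py f3
```

```text
t 56.08 tcp [492.3 362.6 291. ] x [ 0.042  0.024 -0.999] jaw ang deg -3.25 open 0.138 F [-0.7   0.36 -6.55] j [ 0.53  0.37  1.49 -0.    1.24  0.58]
```

View pics/f3z.png

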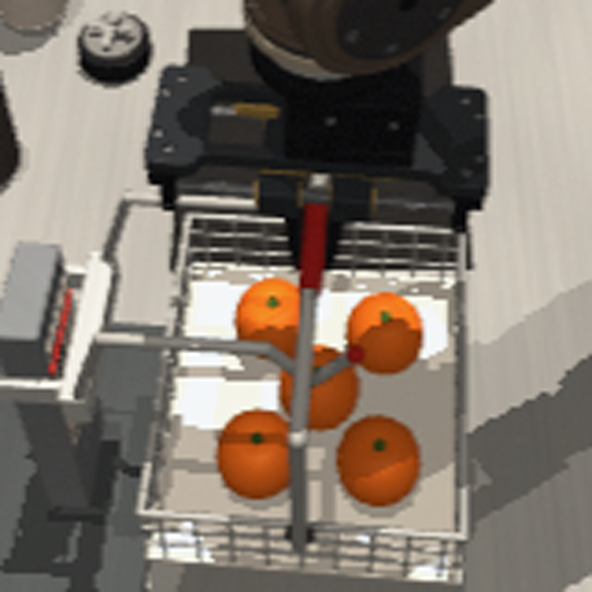

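View pics/f3t.png

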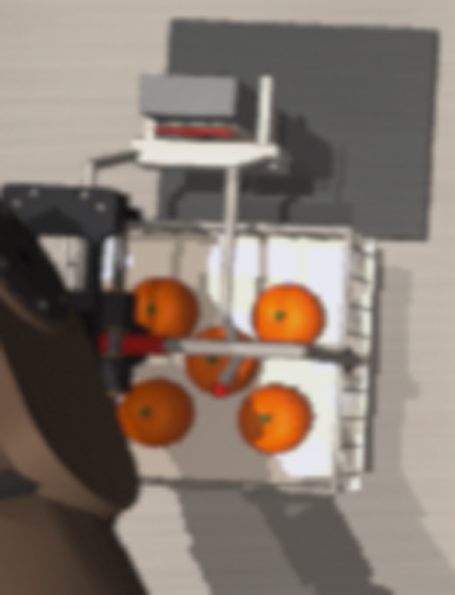

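apply_moves([
  [0,0,-0.2],
  [-0.05,0,-0.5],
  [-0.12,0,-0.8],
  [-0.12,0,-1.1],
  [-0.12,0,-1.4],
  [-0.12,0,-1.6],
  [-0.12,0,-1.75],
  [-0.12,0,-1.85],
  [-0.12,0,-1.95],
  [-0.12,0,-2.05],
  [-0.12,0,-2.15],
  [-0.12,0,-2.25],
  [-0.12,0,-2.35],
  [-0.12,0,-2.45],
  [-0.12,0,-2.5],
  [-0.12,0,-2.5],
], yaw=[0,0,0,0,0,0,0,0,0,0,0,0,0,0,0,0], jaw=[1,1,1,1,1,1,1,1,1,1,1,1,1,1,1,1])

```text
t: 58.18
eef_pos: [489.5, 362.6, 228.5]
tcp_rot: [2.14, 1.522, 0.513]
ft_force: [1.3, 0.2, -5.6]
opening: 0.138
```

```bash
python3 st.py; python3 y.py f4
```

```text
t 58.17 tcp [489.5 362.6 228.5] x [ 0.042  0.024 -0.999] jaw ang deg -3.26 open 0.138 F [ 1.26  0.19 -5.6 ] j [ 0.53  0.41  1.59 -0.    1.09  0.59]
```

View pics/f4z.png

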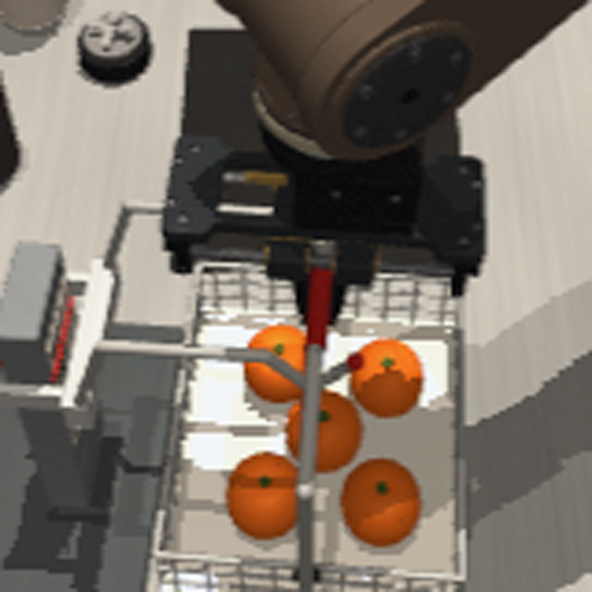

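View pics/f4t.png

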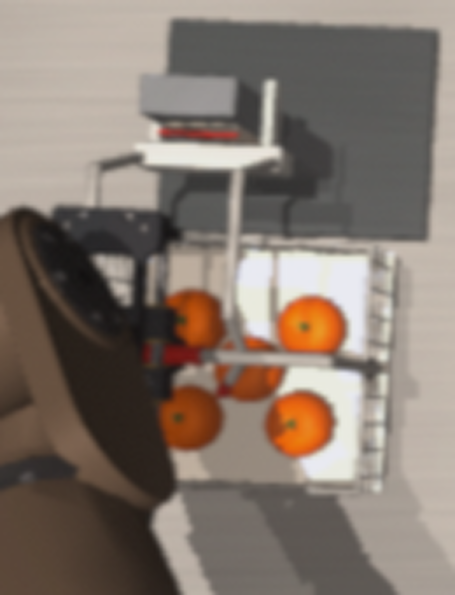

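apply_moves([
  [0,0,-0.1],
  [0,0,-0.2],
  [0,0,-0.3],
  [0,0,-0.4],
  [0,0,-0.5],
  [0,0,-0.6],
  [0,0,-0.7],
  [0,0,-0.8],
  [0,0,-0.9],
  [0,0,-1],
  [0,0,-1],
  [0,0,-1],
], yaw=[0,0,0,0,0,0,0,0,0,0,0,0], jaw=[1,1,1,1,1,1,1,1,1,1,1,1])

```text
t: 59.78
eef_pos: [489.6, 362.6, 203.8]
tcp_rot: [2.139, 1.522, 0.511]
ft_force: [3.4, -0.1, -0.9]
opening: 0.134
```

```bash
python3 st.py; python3 y.py f5
```

```text
t 59.77 tcp [489.6 362.6 203.8] x [ 0.043  0.024 -0.999] jaw ang deg -3.25 open 0.134 F [ 3.36 -0.07 -0.88] j [ 0.53  0.44  1.62 -0.    1.04  0.59]
```

View pics/f5z.png

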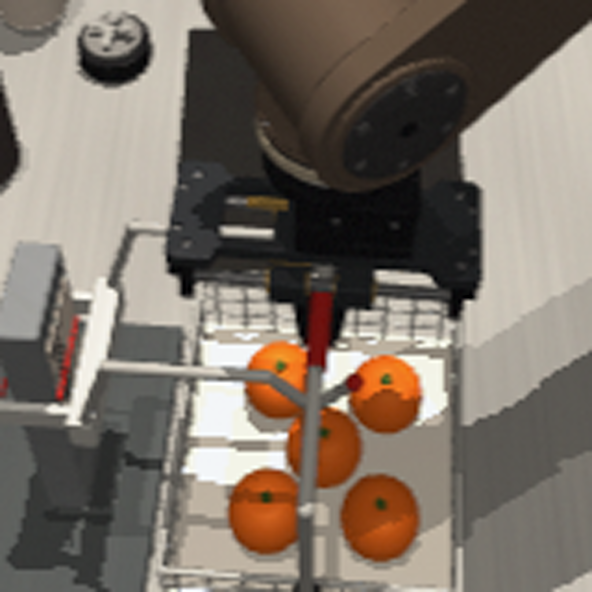

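apply_moves([
  [0.04,0,-0.03],
  [0.08,0,-0.06],
  [0.12,0,-0.1],
  [0.12,0,-0.1],
  [0.12,0,-0.1],
], yaw=[0,0,0,0,0], jaw=[1,1,1,1,1])

```text
t: 60.5
eef_pos: [491.2, 362.6, 200.7]
tcp_rot: [2.156, 1.525, 0.529]
ft_force: [-5.5, 0.6, -0.6]
opening: 0.141
```

```bash
python3 st.py
```

```text
t 60.5 tcp [491.2 362.6 200.7] x [ 0.04   0.023 -0.999] jaw ang deg -3.24 open 0.141 F [-5.5   0.62 -0.65] j [0.53 0.44 1.62 0.   1.04 0.58]
```

apply_moves([
  [-0.03,0,-0.05],
  [-0.04,0,-0.1],
  [-0.04,0,-0.1],
  [-0.04,0,-0.1],
], yaw=[0,0,0,0], jaw=[1,1,1,1])

```text
t: 61.0
eef_pos: [491.0, 362.6, 198.5]
tcp_rot: [2.149, 1.523, 0.522]
ft_force: [4.9, -0.3, -0.3]
opening: 0.141
```

```bash
python3 st.py
```

```text
t 61.0 tcp [491.  362.6 198.5] x [ 0.041  0.024 -0.999] jaw ang deg -3.25 open 0.141 F [ 4.91 -0.31 -0.29] j [ 0.53  0.44  1.62 -0.    1.03  0.58]
```

apply_moves([
  [0,0,0],
  [0,0,0],
  [0,0,0],
  [0,0,0],
  [0,0,0],
], yaw=[0,0,0,0,0], jaw=[0.7,0.6,0.5,0.3,0.3])

```text
t: 61.62
eef_pos: [490.9, 362.7, 198.4]
tcp_rot: [2.15, 1.524, 0.523]
ft_force: [-0.1, 0.5, 0.2]
opening: 0.341
```

```bash
python3 st.py; python3 y.py f6
```

```text
t 61.62 tcp [490.9 362.7 198.4] x [ 0.041  0.024 -0.999] jaw ang deg -3.25 open 0.341 F [-0.07  0.46  0.25] j [ 0.53  0.44  1.62 -0.    1.03  0.58]
```

View pics/f6z.png

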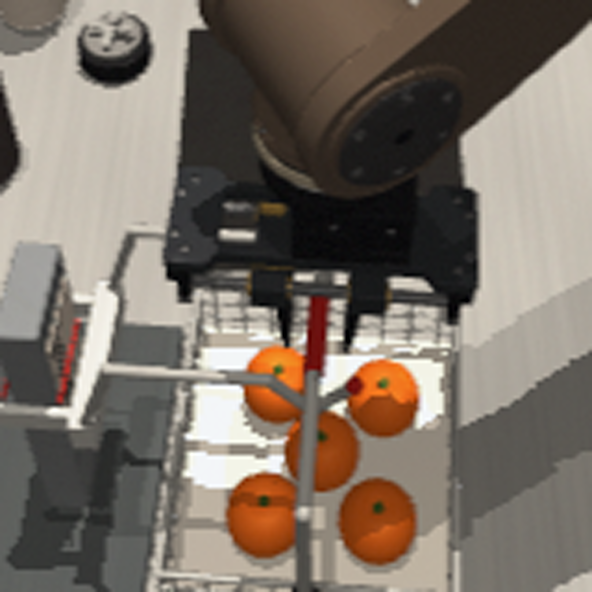

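apply_moves([
  [0,0,0],
  [0,0,0],
  [0,0,0],
  [0,0,0],
  [0,0,0],
  [0,0,0],
  [0,0,0],
  [0,0,0],
  [0,0,0],
  [0,0,0],
  [0,0,0],
  [0,0,0],
  [0,0,0],
  [0,0,0],
  [0,0,0],
  [0,0,0],
  [0,0,0],
  [0,0,0],
  [0,0,0],
  [0,0,0],
], yaw=[0,0,0,0,0,0,0,0,0,0,0,0,0,0,0,0,0,0,0,0], jaw=[0.2,0.2,0.2,0.2,0.2,0.2,0.2,0.2,0.2,0.2,0.2,0.2,0.2,0.2,0.2,0.2,0.2,0.2,0.2,0.2])

```text
t: 64.22
eef_pos: [490.9, 362.7, 198.4]
tcp_rot: [2.15, 1.524, 0.523]
ft_force: [-0.8, -0.6, -0.2]
opening: 0.399
```

```bash
python3 st.py; python3 y.py f7
python3 - <<'E'
from loc import *
s=env.read_camera('side')
b=[x for x in blobs(s,(0,120,60),(6,255,255),6)]
for x in b: print(x[0],x[2],plane(s,*x[0],235).round(0), plane(s,*x[0],255).round(0))
print(proj(s,(489.6,363,235)))
E
```

```text
t 64.22 tcp [490.9 362.7 198.4] x [ 0.041  0.024 -0.999] jaw ang deg -3.25 open 0.399 F [-0.82 -0.55 -0.21] j [ 0.53  0.44  1.62 -0.    1.03  0.58]
[171.4 112.5] [164 100  13  31] [ 832. -450.  235.] [ 823. -417.  255.]
[255.2 299.5] [252 290   7  22] [489. 368. 235.] [488. 379. 255.]
[187.8 308.4] [185 296   6  23] [644. 392. 235.] [640. 403. 255.]
[265.3 313.9] [264 312   4   5] [465. 404. 235.] [466. 414. 255.]
(np.float64(254.89240422966827), np.float64(297.7424924271852))
```

View pics/f7z.png

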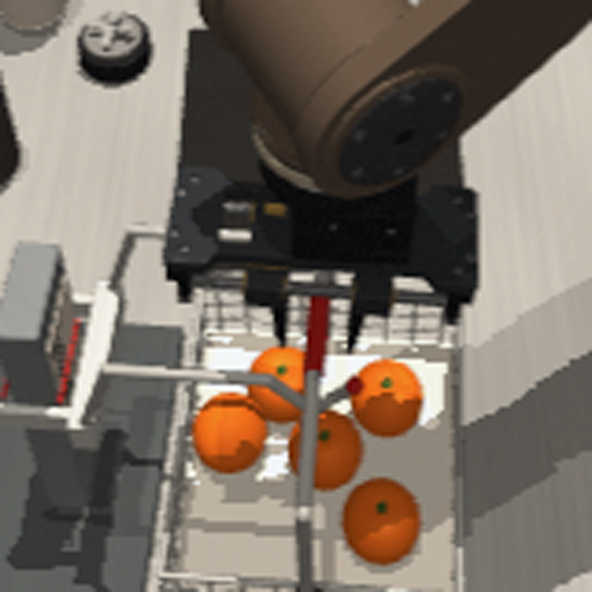

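View pics/f7t.png

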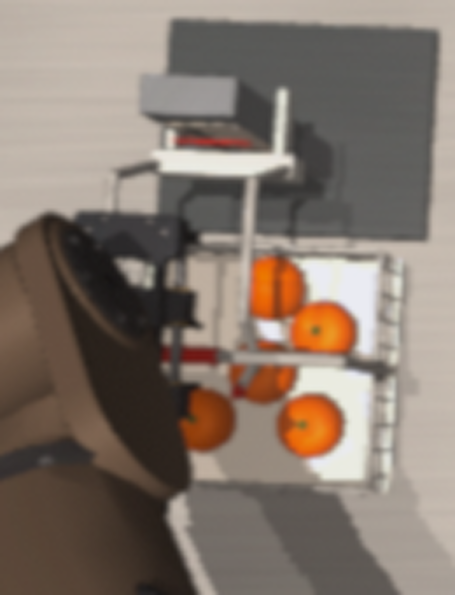

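apply_moves([
  [0,0,0],
  [0,0,0],
  [0,0,0],
  [0,0,0],
  [0,0,0],
  [0,0,0],
  [0,0,0],
  [0,0,0],
  [0,0,0],
  [0,0,0],
  [0,0,0],
  [0,0,0],
  [0,0,0],
  [0,0,0],
  [0,0,0],
  [0,0,0],
  [0,0,0],
  [0,0,0],
  [0,0,0],
  [0,0,0],
], yaw=[0,0,0,0,0,0,0,0,0,0,0,0,0,0,0,0,0,0,0,0], jaw=[0.2,0.2,0.2,0.2,0.2,0.2,0.2,0.2,0.2,0.2,0.2,0.2,0.2,0.2,0.2,0.2,0.2,0.2,0.2,0.2])

```text
t: 66.88
eef_pos: [490.9, 362.7, 198.4]
tcp_rot: [2.15, 1.524, 0.523]
ft_force: [-0.1, -0.2, 0.2]
opening: 0.399
```

```bash
python3 st.py; python3 y.py f8
python3 - <<'E'
from loc import *
s=env.read_camera('side')
for x in blobs(s,(0,120,60),(6,255,255),6): print(x[0],x[2])
E
```

```text
t 66.88 tcp [490.9 362.7 198.4] x [ 0.041  0.024 -0.999] jaw ang deg -3.25 open 0.399 F [-0.15 -0.21  0.17] j [ 0.53  0.44  1.62 -0.    1.03  0.58]
[171.4 112.5] [164 100  13  31]
[255.2 299.5] [252 290   7  22]
[187.8 308.4] [185 296   6  23]
[265.4 313.8] [264 312   4   5]
```

View pics/f8z.png

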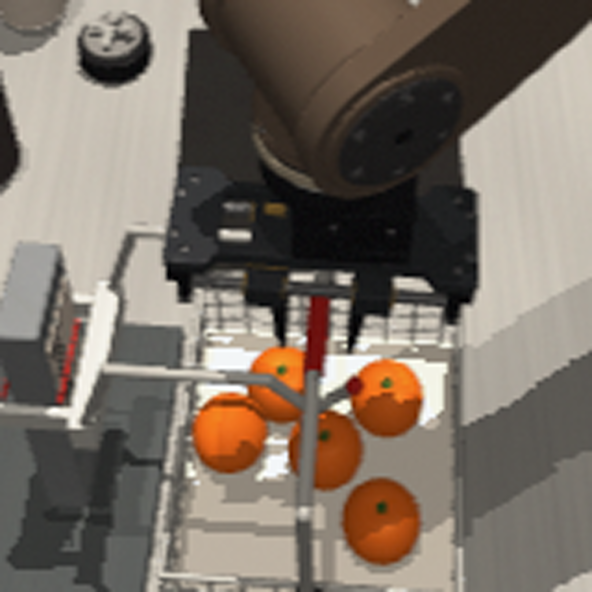

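apply_moves([
  [0,0,0],
  [0,0,0],
  [0,0,0],
  [0,0,0],
  [0,0,0.08],
  [0,0,0.18],
  [0,0,0.3],
  [0,0,0.42],
  [0,0,0.54],
  [0,0,0.66],
  [0,0,0.78],
  [0,0,0.9],
  [0,0,1.02],
  [0,0,1.14],
  [0,0,1.26],
  [0,0,1.38],
  [0,0,1.5],
  [0,0,1.6],
  [0,0,1.6],
], yaw=[0,0,0,0,0,0,0,0,0,0,0,0,0,0,0,0,0,0,0], jaw=[1,1,1,1,1,1,1,1,1,1,1,1,1,1,1,1,1,1,1])

```text
t: 69.4
eef_pos: [490.4, 362.6, 238.3]
tcp_rot: [2.156, 1.525, 0.529]
ft_force: [0.1, -1.2, -7.4]
opening: 0.143
```

```bash
python3 st.py
```

```text
t 69.4 tcp [490.4 362.6 238.3] x [ 0.04   0.023 -0.999] jaw ang deg -3.25 open 0.143 F [ 0.13 -1.16 -7.39] j [0.53 0.41 1.57 0.   1.12 0.58]
```

Full weight is on the gripper. I'll continue up to clear the tips, then back out along −x.

apply_moves([
  [0,0,0.15],
  [0,0,0.35],
  [0,0,0.6],
  [0,0,0.9],
  [0,0,1.2],
  [0,0,1.5],
  [0,0,1.8],
  [0,0,2.05],
  [0,0,2.2],
  [0,0,2.2],
  [0,0,2.2],
], yaw=[0,0,0,0,0,0,0,0,0,0,0], jaw=[1,1,1,1,1,1,1,1,1,1,1])

```text
t: 70.78
eef_pos: [490.3, 362.5, 293.0]
tcp_rot: [2.156, 1.525, 0.529]
ft_force: [0.2, 0.3, -7.8]
opening: 0.14
```

```bash
python3 st.py; python3 y.py g1
```

```text
t 70.78 tcp [490.3 362.5 293. ] x [ 0.039  0.023 -0.999] jaw ang deg -3.25 open 0.14 F [ 0.24  0.28 -7.84] j [0.53 0.37 1.49 0.   1.24 0.58]
```

View pics/g1z.png

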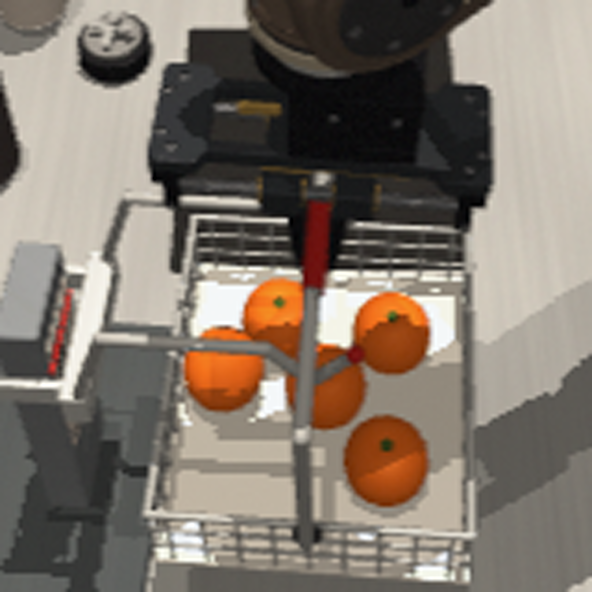

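apply_moves([
  [-0.15,0,0],
  [-0.4,0,0],
  [-0.8,0,0],
  [-1.2,0,0],
  [-1.6,0,0],
  [-2,0,0],
  [-2.3,0,0],
  [-2.5,0,0],
  [-2.6,-0.1,0],
  [-2.6,-0.4,0],
  [-2.6,-0.9,0],
  [-2.6,-1.6,0],
  [-2.6,-2.3,0],
  [-2.6,-3,0],
  [-2.6,-3.7,0],
  [-2.6,-4.4,0],
  [-2.6,-5.1,0],
  [-2.6,-5.6,0],
  [-2.6,-5.9,0],
  [-2.6,-6,0],
], yaw=[0,0,0,0,0,0,0,0,0,0,0,0,0,0,0,0,0,0,0,0], jaw=[1,1,1,1,1,1,1,1,1,1,1,1,1,1,1,1,1,1,1,1])

```text
t: 73.38
eef_pos: [425.4, 212.2, 293.1]
tcp_rot: [2.156, 1.525, 0.529]
ft_force: [-0.9, 0.4, -6.0]
opening: 0.137
```

```bash
python3 st.py
```

```text
t 73.38 tcp [425.4 212.2 293.1] x [ 0.04   0.023 -0.999] jaw ang deg -3.27 open 0.137 F [-0.89  0.38 -5.96] j [0.32 0.15 1.79 0.01 1.16 0.37]
```

apply_moves([
  [0,-0.3,0],
  [0,-0.8,0],
  [0,-1.5,0],
  [0,-2.2,0],
  [0,-2.9,0],
  [0.2,-3.6,0],
  [0.5,-4.3,0],
  [0.9,-5,0],
  [1.3,-5.7,0],
  [1.7,-6.3,0],
  [2.1,-6.8,0],
  [2.5,-7.1,0],
  [2.8,-7.17,0],
  [2.9,-7.17,0],
  [2.9,-7.17,0],
  [2.9,-7.17,0],
], yaw=[0,0,0,0,0,0,0.1,0.2,0.3,0.3,0.3,0.3,0.3,0.3,0.3,0.3], jaw=[1,1,1,1,1,1,1,1,1,1,1,1,1,1,1,1])

```text
t: 75.38
eef_pos: [497.6, 33.3, 293.1]
tcp_rot: [2.159, 1.525, 0.563]
ft_force: [0.2, -0.0, -7.6]
opening: 0.141
```

```bash
python3 st.py; python3 z.py g2
```

```text
t 75.38 tcp [497.6  33.3 293.1] x [ 0.039  0.024 -0.999] jaw ang deg -1.44 open 0.141 F [ 0.19 -0.03 -7.61] j [-0.08  0.19  1.73  0.03  1.18 -0.07]
```

View pics/g2z_side.png

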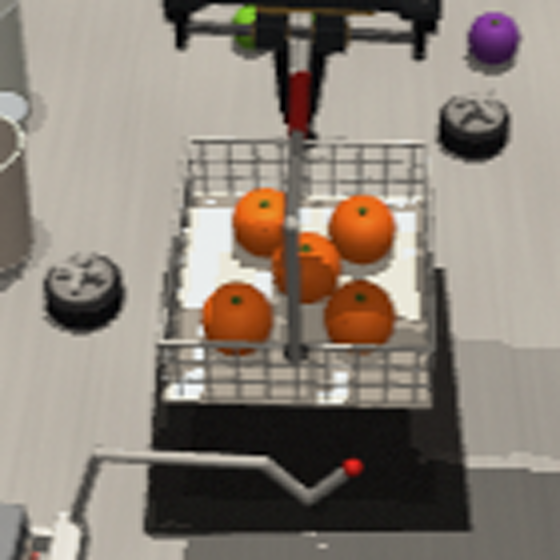

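apply_moves([
  [0,0,-0.2],
  [0,0,-0.6],
  [0,0,-1.1],
  [0,0,-1.6],
  [0,0,-2.1],
  [0,0,-2.6],
  [0,0,-3.1],
  [0,0,-3.5],
  [0,0,-3.9],
  [0,0,-4.2],
  [0,0,-4.4],
  [0,0,-4.55],
  [0,0,-4.65],
  [0,0,-4.72],
  [0,0,-4.78],
  [0,0,-4.8],
  [0,0,-4.8],
], yaw=[0,0,0,0,0,0,0,0,0,0,0,0,0,0,0,0,0], jaw=[1,1,1,1,1,1,1,1,1,1,1,1,1,1,1,1,1])

```text
t: 77.6
eef_pos: [497.7, 33.2, 173.2]
tcp_rot: [2.155, 1.525, 0.559]
ft_force: [0.0, -1.0, -7.7]
opening: 0.14
```

```bash
python3 st.py; python3 z.py g3
```

```text
t 77.6 tcp [497.7  33.2 173.2] x [ 0.039  0.024 -0.999] jaw ang deg -1.45 open 0.14 F [ 0.03 -0.96 -7.71] j [-0.08  0.32  1.91  0.04  0.88 -0.08]
```

View pics/g3z_side.png

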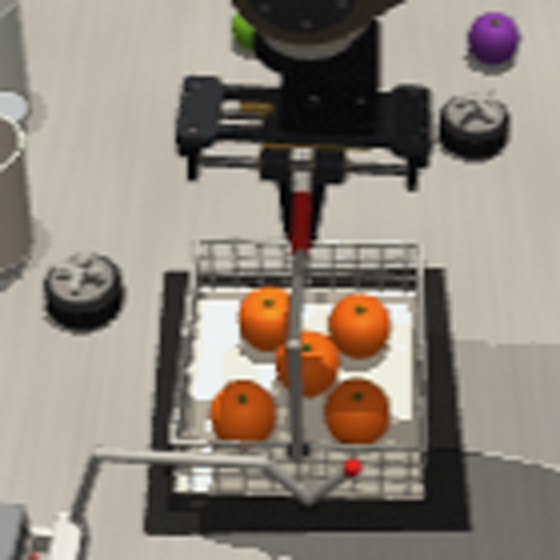

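Still airborne; lowering in 1.5 mm steps.

apply_moves([
  [0,0,-0.06],
  [0,0,-0.12],
  [0,0,-0.16],
  [0,0,-0.2],
  [0,0,-0.2],
], yaw=[0,0,0,0,0], jaw=[1,1,1,1,1])

```text
t: 78.32
eef_pos: [499.6, 32.9, 170.5]
tcp_rot: [2.084, 1.52, 0.488]
ft_force: [-1.8, -0.8, 15.8]
opening: 0.141
```

```bash
python3 st.py
```

```text
t 78.33 tcp [499.6  32.9 170.5] x [ 0.045  0.024 -0.999] jaw ang deg -1.45 open 0.141 F [-1.83 -0.85 15.79] j [-0.08  0.32  1.91  0.04  0.87 -0.08]
```

apply_moves([
  [0,0,0],
  [0,0,0],
  [0,0,0],
  [0.3,0,0],
  [0.6,0,0],
  [0.9,0,-0.02],
  [1.28,0,-0.08],
  [1.8,0,-0.2],
  [2.32,0,-0.36],
  [2.8,0,-0.58],
  [3.28,0,-0.84],
  [3.6,0,-1.1],
  [3.92,0,-1.36],
  [4.2,0,-1.64],
  [4.48,0,-1.92],
  [4.72,0,-2.24],
  [4.96,0,-2.56],
  [5.1,0,-2.8],
  [5.22,0,-3.04],
  [5.22,0,-3.04],
], yaw=[0,0,0,0,0,0,0,0,0,0,0,0,0,0,0,0,0,0,0,0], jaw=[0.3,0.3,0.3,0.3,0.3,0.3,0.3,0.3,0.3,0.3,0.3,0.3,0.3,0.3,0.3,0.3,0.3,0.3,0.3,0.3])

```text
t: 80.82
eef_pos: [630.4, 33.0, 94.1]
tcp_rot: [2.087, 1.52, 0.491]
ft_force: [0.1, 0.6, -0.7]
opening: 0.348
```

```bash
python3 st.py; python3 z.py g4
```

```text
t 80.83 tcp [630.4  33.   94.1] x [ 0.045  0.024 -0.999] jaw ang deg -1.46 open 0.348 F [ 0.1   0.57 -0.69] j [-0.06  0.59  1.68  0.04  0.84 -0.06]
```

View pics/g4z_side.png

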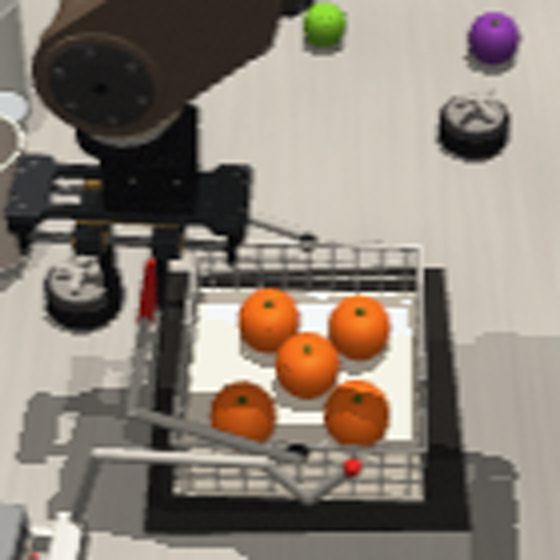

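View pics/g4z_top.png

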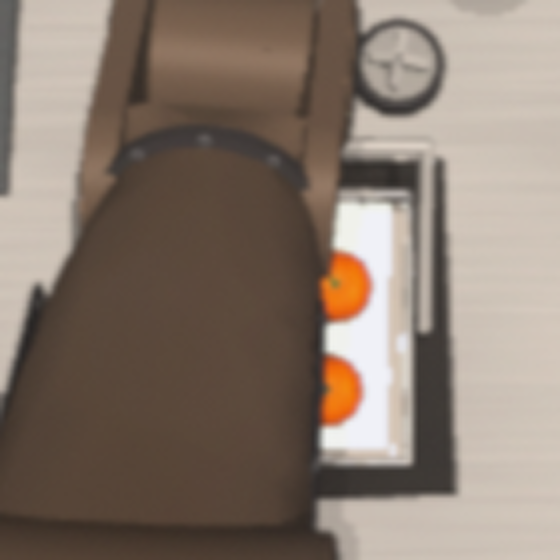

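apply_moves([
  [-0.1,0,0.5],
  [-0.15,0,1.2],
  [-0.2,0,2],
  [-0.25,0,2.4],
  [-0.25,0,2.4],
  [-0.25,0,2.4],
  [-0.25,0,2],
  [-0.25,0,1.6],
  [-0.25,0,1.3],
  [-0.25,0,1.1],
  [-0.25,0,1],
  [-0.25,0,0.9],
  [-0.25,0,0.8],
  [-0.25,0,0.7],
  [-0.25,0,0.6],
  [-0.25,0,0.6],
], yaw=[0,0,0,0,0,0,0,0,0,0,0,0,0,0,0,0], jaw=[0.3,0.3,0.3,1,1,1,1,1,1,1,1,1,1,1,1,1])

```text
t: 82.92
eef_pos: [624.0, 33.0, 109.5]
tcp_rot: [2.083, 1.52, 0.487]
ft_force: [-0.8, 0.1, -0.3]
opening: 0.002
```

```bash
python3 st.py; python3 z.py g5
```

```text
t 82.92 tcp [624.   33.  109.5] x [ 0.045  0.024 -0.999] jaw ang deg -1.45 open 0.002 F [-0.78  0.05 -0.35] j [-0.07  0.56  1.68  0.04  0.86 -0.06]
```

View pics/g5z_side.png

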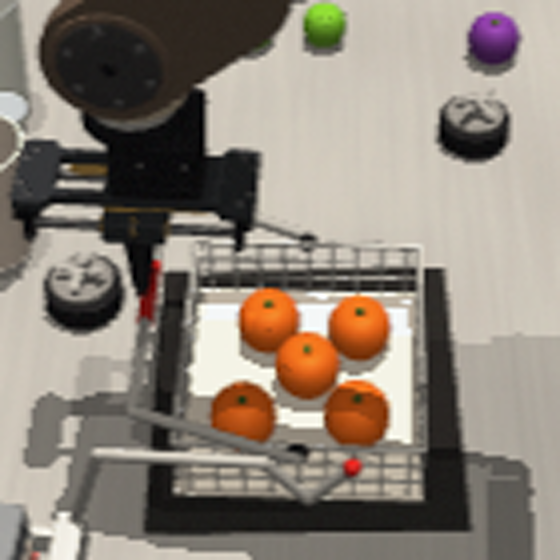

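apply_moves([
  [0,0,0.6],
  [-0.1,0,1.2],
  [-0.25,0,1.2],
  [-0.25,0,0.8],
  [-0.25,0,0.4],
  [-0.25,0,0.2],
  [-0.25,0,0],
  [-0.25,0,-0.15],
  [-0.25,0,-0.3],
  [-0.25,0,-0.4],
  [-0.25,0,-0.4],
], yaw=[0,0,0,0,0,0,0,0,0,0,0], jaw=[1,1,1,1,1,1,1,1,1,1,1])

```text
t: 84.4
eef_pos: [617.7, 33.0, 99.6]
tcp_rot: [2.085, 1.52, 0.49]
ft_force: [-0.4, -0.0, 0.5]
opening: 0.004
```

```bash
python3 st.py; python3 z.py g6
```

```text
t 84.4 tcp [617.7  33.   99.6] x [ 0.045  0.024 -0.999] jaw ang deg -1.45 open 0.004 F [-0.42 -0.01  0.52] j [-0.07  0.56  1.7   0.04  0.83 -0.07]
```

View pics/g6z_side.png

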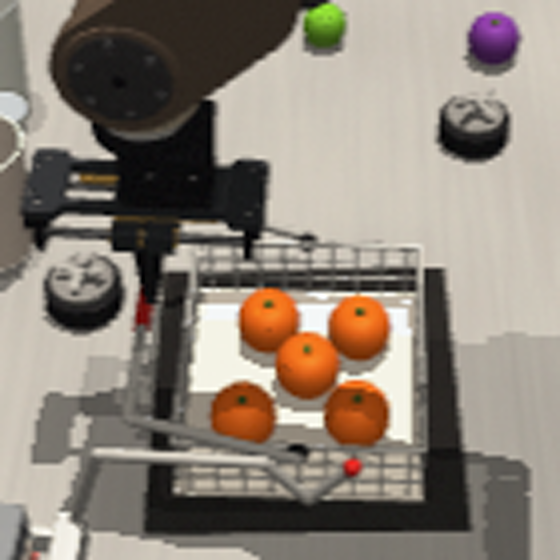

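apply_moves([
  [0.05,0,-0.1],
  [0.1,0,-0.2],
  [0.1,0,-0.3],
  [0.1,0,-0.3],
], yaw=[0,0,0,0], jaw=[1,1,1,1])

```text
t: 85.0
eef_pos: [620.2, 33.0, 92.0]
tcp_rot: [2.086, 1.52, 0.491]
ft_force: [-0.9, 0.1, -0.1]
opening: 0.007
```

```bash
python3 st.py; python3 z.py g7
```

```text
t 85.0 tcp [620.2  33.   92. ] x [ 0.045  0.024 -0.999] jaw ang deg -1.45 open 0.007 F [-0.95  0.07 -0.08] j [-0.07  0.58  1.7   0.04  0.82 -0.07]
```

View pics/g7z_side.png

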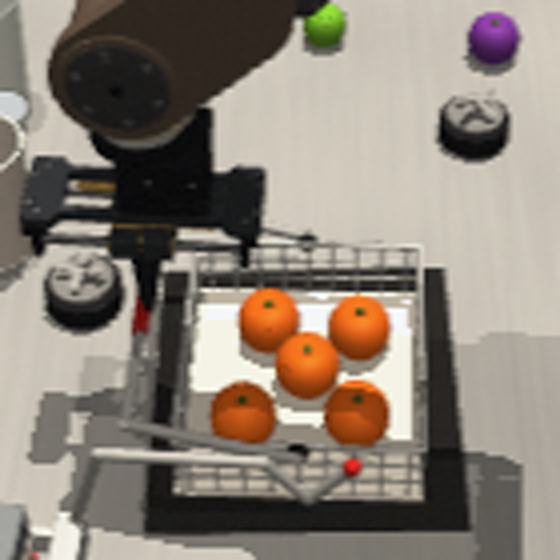

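apply_moves([
  [0,0,-0.1],
  [0,0,-0.2],
  [0,0,-0.25],
  [0,0,-0.25],
], yaw=[0,0,0,0], jaw=[1,1,1,1])

```text
t: 85.6
eef_pos: [620.4, 33.0, 86.4]
tcp_rot: [2.079, 1.519, 0.483]
ft_force: [-1.5, 0.6, 5.1]
opening: 0.004
```

```bash
python3 st.py
```

```text
t 85.6 tcp [620.4  33.   86.4] x [ 0.046  0.024 -0.999] jaw ang deg -1.45 open 0.004 F [-1.47  0.64  5.07] j [-0.07  0.58  1.71  0.04  0.81 -0.07]
```

apply_moves([
  [0,0,0.6],
  [0,0,2],
  [0,0,4],
  [0,0,5],
  [0,-2,5],
  [0,-4,5],
  [0,-6,5],
  [0,-8,5],
  [0,-10,5],
  [0,-12,5],
  [0,-12,5],
  [0,-12,5],
], yaw=[0,0,0,0,0,0,0,0,0,0,0,0], jaw=[1,1,1,1,1,1,1,1,1,1,1,1])

```text
t: 87.1
eef_pos: [620.2, -266.5, 211.7]
tcp_rot: [2.084, 1.519, 0.488]
ft_force: [-0.1, 0.1, -0.2]
opening: 0.008
```

```bash
python3 st.py; python3 z.py h1
python3 - <<'E'
from loc import *
for n in('top','side'):
    c=env.read_camera(n)
    for k,z in(('orange',33),('green',20)):
        for b in blobs(c,*R[k],15):
            if b[0][1]>100 and b[0][0]>180: print(n,k,b[0],plane(c,*b[0],z).round(0)[:2])
    print(n,[(b[0],b[2]) for b in blobs(c,(0,120,60),(6,255,255),6)])
E
```

```text
t 87.1 tcp [ 620.2 -266.5  211.7] x [ 0.046  0.024 -0.999] jaw ang deg -1.47 open 0.008 F [-0.09  0.11 -0.19] j [-0.52  0.53  1.42  0.05  1.16 -0.52]
top orange [209.4 175.6] [545.  87.]
top orange [243.3 181.2] [527. -15.]
top orange [227.  192.5] [493.  34.]
top orange [210.6 206.6] [452.  84.]
top orange [241.2 207.3] [448.  -8.]
top green [385.8 194.9] [ 481. -445.]
top [(array([470.7,  45.3]), array([449,  26,  43,  37], dtype=int32)), (array([ 96.4, 127.4]), array([ 85, 127,  21,   2], dtype=int32)), (array([224.5, 144.5]), array([215, 143,  20,   4], dtype=int32)), (array([ 60.5, 199.2]), array([ 59, 198,   4,   4], dtype=int32)), (array([102.2, 201.2]), array([101, 200,   4,   4], dtype=int32))]
side orange [260.6 239.1] [478.  24.]
side orange [240.2 253. ] [544.  82.]
side green [242.7 156.2] [ 557. -445.]
side green [260.5 155.8] [ 480. -448.]
side [(array([171.4, 112.5]), array([164, 100,  13,  31], dtype=int32)), (array([215.3, 225.9]), array([213, 219,   6,  15], dtype=int32)), (array([267.7, 266.3]), array([266, 264,   5,   5], dtype=int32)), (array([185.8, 299.7]), array([183, 288,   6,  23], dtype=int32)), (array([265.4, 305.1]), array([264, 303,   4,   5], dtype=int32)), (array([168.3, 306.8]), array([168, 305,   2,   5], dtype=int32))]
```

View pics/h1z_top.png

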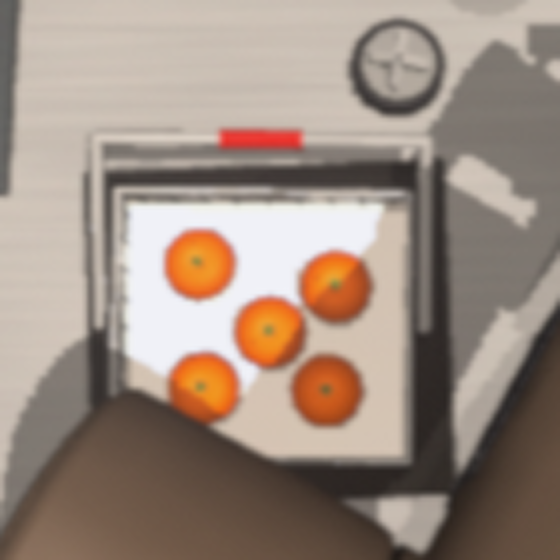

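View pics/h1_side.png

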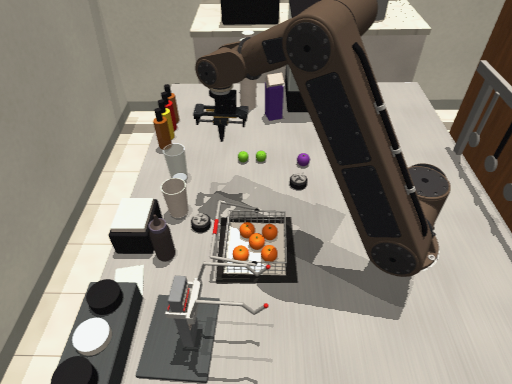

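Run:
```python
from h import *
t=env.read_camera('top');s=env.read_camera('side')
p,e=tri(t,(224.5,144.5),s,(215.3,225.9));print('grip',p.round(1),e)
q=[plane(t,160+a/4,110+b/4,74)[:2] for a,b in((115,190),(412,190),(409,462))];print(np.round(q),(q[0]+q[2])/2)
print(env.job_done())
```

```text
grip [624.3  35.  113.3] 1.1244735372194956
[[595. 143.]
 [592. -74.]
 [394. -69.]] [494.53923655  36.70564843]
the job is handed in; nothing more can be done
None
```

I handed the job in with every stage done at about 87 s of the 210 s allowed. It reports no verdict, so the checks below are all from the cameras and the force readings.

All five clementines went into the basket, and I swung the handle upright. I hung the basket on both hooks and lowered it at about 20 mm/s. It then hung free for about 5 s. The hook tips sank about 9 pixels, roughly 36 mm, and were at the same place in pictures 2.6 s apart. Then I lifted it off gently, set it back on the mat and pressed the handle down to its stop.

**Last checks**
- **Basket:** its centre measured (495, 37) mm and the mat's about (495, 36) mm. All five clementines were inside.
- **Handle:** the grip was about 130 mm out on the +x side, and pressing it further gave a 5 N reaction, so it was on its stop. The triangulated grip height of 113 mm is 8 mm above the nominal 105 mm. I put that down to the side view reading high, as it did for the clementines.
- **Scale:** the hook tips were back at their starting pixels.
- **Limes:** the side view showed both at their starting pixels. The arm hid one in the last top view.
- **Blade units:** I saw no sign that either had moved, but I only judged this by eye and did not measure it.

**What went wrong on the way**
- One fruit grasp missed because I lifted before the fingers had closed. I picked it up again.
- Two grips on the handle closed above the bar, because the pads hold higher up the fingers than the TCP reading suggested.
- The first attempt to swing the handle lifted the basket instead. I put it back on the mat and pushed the handle upright with the fingers slightly open.
- While the basket hung, one clementine was knocked a few centimetres but stayed inside.

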